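Balance a coated cell plate on the curing dome and start the lamps

ROBOT

A 6-joint arm with a two-finger parallel gripper is mounted at the origin on the work surface. World frame = base frame: x ahead of the robot, y to its left, z up, the work surface at z = 0. Lengths are in m, angles in degrees, forces in N, time in s.
With the tool pointing down it reaches from about 0.25 to 0.725 m from the base axis. Payload 9.7 kg.
Tool frame: the origin (TCP) lies at the very end of the fingers, on their centre line; the grasp point (between the pads) lies 19 mm behind it (bot.pinch_z is the distance from the TCP to the grasp point, in m); x points along the fingers, z is the direction in which the jaws open and shut, and the axes are right-handed (so a half turn about x gives the same grasp; the last joint's range is limited). The gripper opens to 85 mm and grips with 20 to 120 N. Pads are 22 mm wide; open, the fingers measure 114 mm over their backs; the gripper's body (76 mm by 85 mm) begins 54 mm behind the grasp point. The pads swing forward as they close: fully open they stand 13 mm farther back than shut.
Start: joints at [-69.901, 4.979, 10.078, 95.1, 0, 90], TCP at [0.189, -0.517, 0.231] pointing down, gripper open.
Joint ranges: [-179.16, 179.16], [-48.56, 103.87], [-65.8, 70.77], [-126.05, 130.52], [-82.76, 87.17], [-180, 180]. Speed limits (degrees/s): [127.2, 127.2, 147.25, 180, 180, 180].

INTERFACE

Orientations are given as [roll, pitch, yaw] about the fixed x, y, z axes, in that order (R = Rz(yaw) Ry(pitch) Rx(roll)).
In Python, from workcell import bot gives the robot as it stands.
- The arm moves only by the tool play_rows, never from a script. Its argument "rows" is a list of rows, each a list of 3 entries, a list of its own where there are three numbers: the shift along the tool's x, y, z in cm, then the turn about the tool's x in degrees, then the finger opening in cm, from 0 to 8.54. A call has 1 to 12 rows; each row is the pose to reach, as a shift and turn from the pose commanded when the call began, along the tool's axes at that moment; what a row does not reach only later rows make up. A row lasts 1/12 s, in which the tool goes at most 41.7 mm and 7.16 degrees, less where a joint would pass 70% of its speed; a pose out of reach is approached as far as the arm can. A call with a gripper value outside its range is refused whole. The fingers move at their own pace and stop on an object; "squeeze" is the grip in N (left out, the last holds). Time passes only in rows, so rows that repeat a pose let the fingers close. It gives the time, the measured TCP pose, the force and the opening at its end, in the units of the state.
- bot.get_obs(): the state, without advancing time (a new reading comes with each control period).
- bot.camera(name): name is "scene" or "top"; returns (picture, depth): 480x640x3 uint8, blue, green, red; 480x640 float32, m along the optical axis (not along the pixel's ray), 0 where there is no reading.
- bot.camera_model(name): a dict with "fx", "fy", "cx", "cy" (pixels), "origin" and "attitude" of the camera in the world. Camera axes: x right, y down, z forward; pixel columns grow to the right and rows downward; lengths in m; the calibration is good to about 2 mm. A picture is of the moment at which its call begins. camera_model takes no time and is no camera call.
- bot.job_done(): hands the job in, once; it reports no verdict.
The state is a dict: "time": time; "q": joint angles; "qd": joint speeds; "joint_efforts": joint torques, N m; "ee_pos": TCP position; "tcp_rot": TCP orientation; "wrist_force": force on the tool from outside, world axes, zero at the start; "torque": the same for the moment, N m; "opening": finger opening in m.
Only numpy, scipy, OpenCV 4.12 (cv2) and the standard library are available. Lean on these libraries where they do the work, as an engineer would, in place of code of your own. Each camera call takes 0.05 s, during which the arm holds its last target.

TASK

Take the dust cap off the curing pedestal and stand it upright on the cork mat. Then take the coated plate from the rack and balance it, block side up, on the pedestal's rubber dome, so that it rests there level and still by itself; it must touch nothing but the dome. Finally throw the timer's lever fully over to start the lamps, leaving the plate balanced and the other things on the bench where they are.

Things in the scene. Friction and masses are not known exactly. Their poses are not given: they have to be found in the camera images.
- pedestal: Fixed upright pedestal, 80 mm tall: foot disc 84 mm across, 12 mm thick; column 68 mm across up to a flat shoulder at 50 mm; on it a narrower black rubber head 48 mm across with a smoothly domed top (radius of curvature about 50 mm). Origin at the centre of its underside, on the bench. At the start the dust cap covers the head.
- dome_top (a point): Topmost point of the pedestal's rubber dome, 80 mm above the bench, on the pedestal's axis.
- cap: Loose grey dust cap, 60 g: a round cup mouth down, 62 mm across, 38 mm tall, wall 3 mm, with a black grip stud 20 mm across and 30 mm tall on the middle of its top. Its rim rests on the pedestal's shoulder, with about 4 mm play round the head; it comes clear when lifted 35 mm. Origin at the centre of its open rim; z up along the stud.
- cap_stud (a point): Point on the cap's axis near the middle of its grip stud, 60 mm above the rim (the stud spans 38 to 68 mm above the rim).
- mat: Fixed round cork mat, 110 mm across, 4 mm thick, lying on the bench. Origin at the centre of its underside.
- rack: Fixed dark steel rack: a base 120 x 90 x 4 mm with two ribs, 8 mm thick and 80 mm long, standing across it 36 mm either side of the middle; their tops are 30 mm above the bench. Origin at the centre of its underside; x along its length, across the ribs.
- plate: Loose metal plate (clear coat), about 0.2 kg, 100 mm long (x), 60 mm wide (y), 8 mm thick, with a metal port block 22 x 44 x 14 mm on its top face, centred 36 mm from the middle towards +x. It lies block up across the rack's two ribs, long edges free in the middle. Origin at the centre of its underside; z up. The block draws its centre of gravity 12 mm from the middle towards +x.
- plate_balance (a point): Point on the plate's underside straight below its centre of gravity: on the middle line, 12 mm from the plate's middle towards the block end. The plate balances level only with the dome under this point; each millimetre off tilts it by a little over one degree.
- timer: Fixed grey timer box of the curing lamps, 110 x 100 x 40 mm. Origin at the centre of its underside; the lever swings in the box's x-z plane.
- lever_tip (a point): Centre of the lever's black ball (26 mm across) at the end of a 10 mm thick steel rod, 80 mm from the hinge. The hinge lies on the box's top (40 mm above the bench) at its middle, its axis along the box's y.
- lever (a joint): Lever angle, rad. 0 = leaning 0.5 rad towards the box's -x (off); grows as it is pushed towards the box's +x; 1.0 = stop, leaning 0.5 rad towards +x (fully over, on). It is light to push (about 1 N at the ball) and stays where it is left.
- bottle: Bystander: loose brown glass bottle, 60 mm across, 95 mm tall. Origin at the centre of its underside.
- beaker: Bystander: loose open glass beaker, 70 mm across, 75 mm tall. Origin at the centre of its underside.
- spanner: Bystander: loose steel spanner, 140 mm long, lying flat on the bench.
- handwheel: Bystander: loose blue plastic hand wheel, 42 mm across, 30 mm tall, standing on the bench. Origin at the centre of its underside.
Things that resemble listed ones, but are neither listed nor needed, are in the scene too. Leave any red look-alike of the cap alone. There is more than one size of the mat; the one meant has the size given above.

How it is judged:
By the outcome, as a careful person would: the job done as asked, in the order asked, and still so for the second after the job is handed in, with the robot touching nothing.
It also fails if it takes over 72 s, if anything falls off the work surface, if the arm or the gripper's body presses on something with over 40 N, if the wrist force passes 120 N, or if a joint passes its speed limit or range.

## Working session

There is one attempt and no reset: what is moved stays moved. The work goes in short steps, Python scripts to look and compute and a tool call to move; the robot and the scene stay as the last step left them, time stands still between calls to the robot, and variables do not carry over. Pictures are saved under pics/ and viewed, and the job is handed in when it is done.

Besides the shell and the picture viewer there is one more tool, called after "Request:" as a command line: name --argument value ..., lists and objects as JSON in quotes. play_rows: Moves the arm, as the interface text tells. Its arguments: {"type":"object","properties":{"rows":{"type":"array"},"squeeze":{"type":"number"}},"required":["rows"]}

```bash
mkdir -p pics; ls; python3 - <<'E'
from workcell import bot
import cv2,numpy as np
for n in ("scene","top"):
    p,d=bot.camera(n); cv2.imwrite(f"pics/{n}0.png",p); np.save(f"{n}0.npy",d)
    print(n,bot.camera_model(n),(d>0).mean())
print(bot.get_obs())
E
```

```text
pics
scene {'fx': 470.2980165414034, 'fy': 470.2980165414034, 'cx': 322.381299370091, 'cy': 237.06173806873474, 'origin': array([0.92503498, 0.49505296, 0.822914  ]), 'attitude': array([-138.83248052,    0.35529815,  145.23650145])} 0.99611328125
top {'fx': 538.0319843287631, 'fy': 538.0319843287631, 'cx': 312.56611986253165, 'cy': 240.13652996865414, 'origin': array([0.49285875, 0.00125178, 1.14026541]), 'attitude': array([-174.97623125,    0.57882181,  -88.77837368])} 0.9958854166666666
{'time': 0.1, 'q': array([-6.99008065e+01,  5.00914426e+00,  1.00382486e+01,  9.50984336e+01,
        7.98081879e-04,  9.00014781e+01]), 'qd': array([ 0.02818219, -0.21850729, -0.03807144,  0.07655394,  0.13696557,
       -0.0974104 ]), 'joint_efforts': array([ 6.22570333e-04, -5.21560764e+01,  4.65654767e+01,  1.60615111e-02,
       -1.78205248e-06, -3.03121078e-05]), 'ee_pos': array([ 0.18894044, -0.51631498,  0.23063581]), 'tcp_rot': array([179.34194889,  89.93066613, 109.43966382]), 'wrist_force': array([-0.59309863, -0.5169304 , -0.25001662]), 'torque': array([-0.02761511, -0.01128227,  0.03358092]), 'opening': 0.08574586754365948}
```

View pics/top0.png

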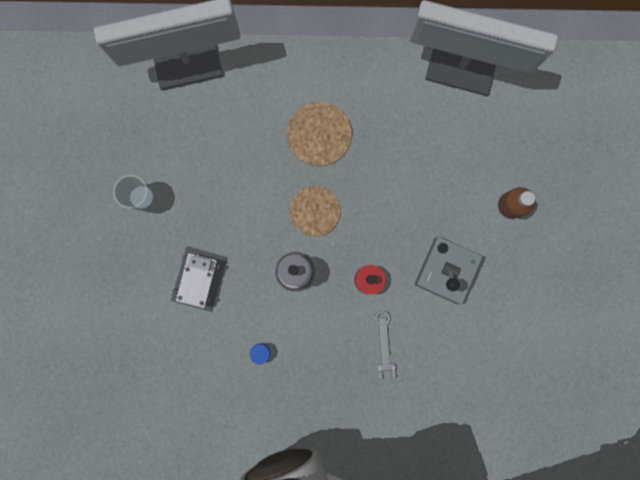

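View pics/scene0.png

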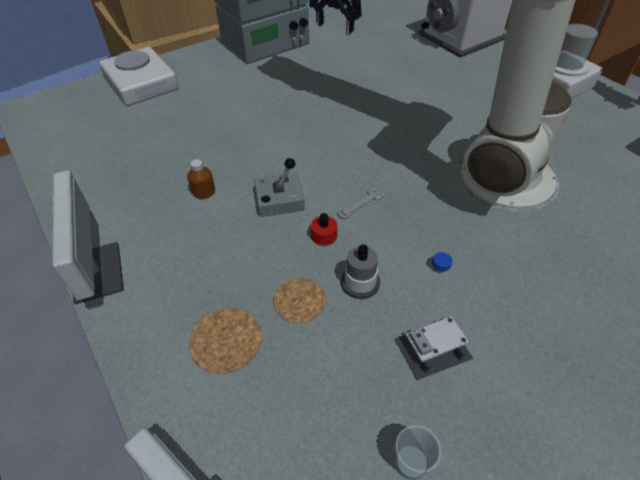

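The top view shows the grey cap at (295,270), the rack with the plate at (200,280), the timer at (450,270), its lever ball at (453,285), the small mat at (315,211) and the big mat at (320,134). The scene view shows the same things. The red cap is the decoy.

```bash
cat > h.py <<'E'
import numpy as np,cv2
from scipy.spatial.transform import Rotation as Ro
from workcell import bot
def cam(n):
    m=bot.camera_model(n); return m,Ro.from_euler('xyz',m['attitude'],degrees=True).as_matrix()
def ray(n,u,v):
    m,R=cam(n); d=R@np.array([(u-m['cx'])/m['fx'],(v-m['cy'])/m['fy'],1.]); return np.array(m['origin']),d
def onz(n,u,v,z):
    o,d=ray(n,u,v); return o+d*(z-o[2])/d[2]
def proj(n,P):
    m,R=cam(n); c=(np.asarray(P)-m['origin'])@R; return c[...,:2]/c[...,2:]*m['fx']+[m['cx'],m['cy']]
def cloud(n,d):
    m,R=cam(n); v,u=np.mgrid[:480,:640]
    c=np.stack([(u-m['cx'])/m['fx']*d,(v-m['cy'])/m['fy']*d,d],-1); return c@R.T+m['origin']
def tri(pa,pb):
    o1,d1=ray('top',*pa);o2,d2=ray('scene',*pb)
    d1/=np.linalg.norm(d1);d2/=np.linalg.norm(d2)
    A=np.stack([d1,-d2],1); t=np.linalg.lstsq(A,o2-o1,rcond=None)[0]
    a=o1+t[0]*d1;b=o2+t[1]*d2; return (a+b)/2,np.linalg.norm(a-b)
E
python3 - <<'E'
from h import *
T=cv2.imread('pics/top0.png');S=cv2.imread('pics/scene0.png')
ct=cloud('top',np.load('top0.npy'));cs=cloud('scene',np.load('scene0.npy'))
for n,I in(('top',T),('scene',S)):
    h=cv2.cvtColor(I,cv2.COLOR_BGR2HSV)
    m=((h[...,0]>5)&(h[...,0]<22)&(h[...,1]>80)&(h[...,2]>90)).astype(np.uint8)
    m=cv2.morphologyEx(m,cv2.MORPH_CLOSE,np.ones((5,5)))
    for c in cv2.findContours(m,0,2)[0]:
        if cv2.contourArea(c)>600 and len(c)>5:
            P=np.array([onz(n,*p[0],.004) for p in c])[:,:2].astype(np.float32)
            print(n,'mat',cv2.minEnclosingCircle(P), cv2.fitEllipse(c)[0])
def st(C,lo,hi,box):
    x0,x1,y0,y1=box
    m=(C[...,2]>lo)&(C[...,2]<hi)&(C[...,0]>x0)&(C[...,0]<x1)&(C[...,1]>y0)&(C[...,1]<y1)
    P=C[m]; return m.sum(),P.mean(0).round(4),P.min(0).round(4),P.max(0).round(4)
print('approx cap',onz('top',295,270,.1),'plate',onz('top',198,280,.04),'timer',onz('top',450,270,.04))
for n,C in(('top',ct),('scene',cs)):
    c=onz('top',295,270,.1); b=(c[0]-.06,c[0]+.06,c[1]-.06,c[1]+.06)
    print(n,'stud',st(C,.107,.13,b),'\n captop',st(C,.083,.093,b))
    c=onz('top',198,280,.04); b=(c[0]-.08,c[0]+.08,c[1]-.08,c[1]+.08)
    print(n,'plate',st(C,.034,.043,b),'\n block',st(C,.048,.06,b))
    c=onz('top',450,270,.04); b=(c[0]-.09,c[0]+.09,c[1]-.09,c[1]+.09)
    print(n,'ball',st(C,.1,.13,b),'\n box',st(C,.034,.045,b))
for n,I in(('t',T[220:330,150:350]),('tt',T[220:320,390:510])):
    cv2.imwrite(f'pics/c{n}.png',cv2.resize(I,None,fx=4,fy=4,interpolation=2))
cv2.imwrite('pics/cs.png',cv2.resize(S[220:390,330:490],None,fx=3.5,fy=3.5,interpolation=2))
cv2.imwrite('pics/cst.png',cv2.resize(S[140:230,230:350],None,fx=5,fy=5,interpolation=2))
E
```

```text
top mat ((0.6554467082023621, 0.011850139126181602), 0.05315954610705376) (314.67205810546875, 210.75804138183594)
top mat ((0.8239737153053284, 0.00602722680196166), 0.06929382681846619) (318.9203186035156, 133.62356567382812)
scene mat ((0.8258501291275024, 0.010829459875822067), 0.0700053796172142) (224.83607482910156, 340.24554443359375)
scene mat ((0.6583194136619568, 0.01688501238822937), 0.05415741726756096) (298.98468017578125, 300.0115966796875)
scene mat ((0.40735629200935364, -1.4272549152374268), 0.32334086298942566) (163.2076416015625, 16.63663673400879)
approx cap [0.52545885 0.04641009 0.1       ] plate [0.5027609  0.24682785 0.04      ] timer [ 0.5339727  -0.26688726  0.04      ]
top stud (np.int64(83), array([0.5249, 0.0504, 0.1173]), array([0.5153, 0.0418, 0.1133]), array([0.5343, 0.0591, 0.1218])) 
 captop (np.int64(671), array([0.5251, 0.0504, 0.0872]), array([0.4946, 0.0214, 0.0831]), array([0.5554, 0.0802, 0.0924]))
top plate (np.int64(1106), array([0.4946, 0.2525, 0.0374]), array([0.448 , 0.2123, 0.034 ]), array([0.5558, 0.291 , 0.0429])) 
 block (np.int64(216)
[... 429 characters left out ...]
([0.5175, 0.0445, 0.1072]), array([0.5382, 0.0632, 0.1181])) 
 captop (np.int64(469), array([0.5308, 0.0578, 0.0859]), array([0.4962, 0.0233, 0.083 ]), array([0.5586, 0.0848, 0.0925]))
scene plate (np.int64(1174), array([0.4983, 0.2588, 0.0363]), array([0.4503, 0.2175, 0.034 ]), array([0.5585, 0.2947, 0.043 ])) 
 block (np.int64(249), array([0.5393, 0.2479, 0.0501]), array([0.5237, 0.2254, 0.048 ]), array([0.5545, 0.2713, 0.0532]))
scene ball (np.int64(94), array([ 0.509 , -0.2451,  0.1156]), array([ 0.4957, -0.2569,  0.1004]), array([ 0.5197, -0.2352,  0.1246])) 
 box (np.int64(1111), array([ 0.5395, -0.2583,  0.0373]), array([ 0.4678, -0.328 ,  0.034 ]), array([ 0.6038, -0.1973,  0.045 ]))
```

View pics/ct.png

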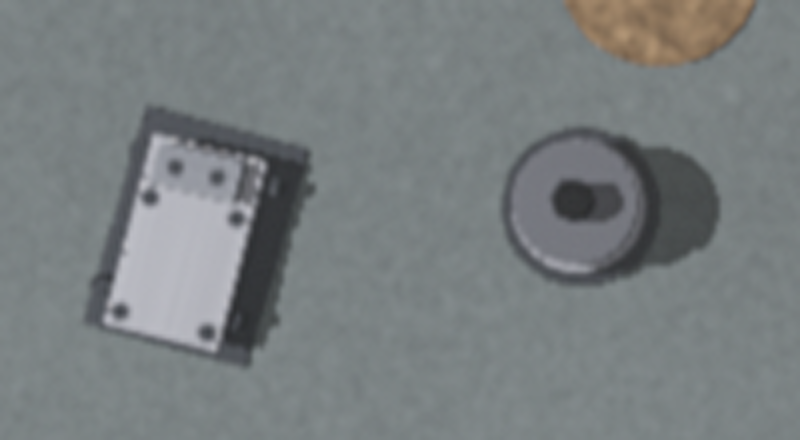

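View pics/ctt.png

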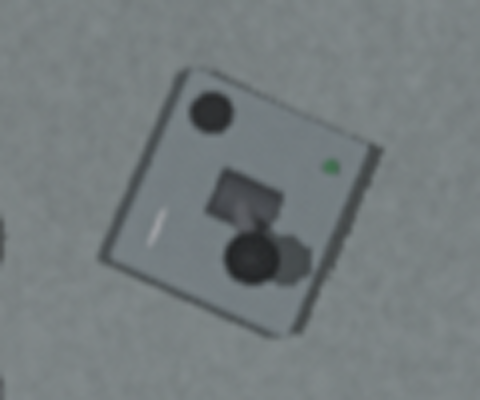

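View pics/cs.png

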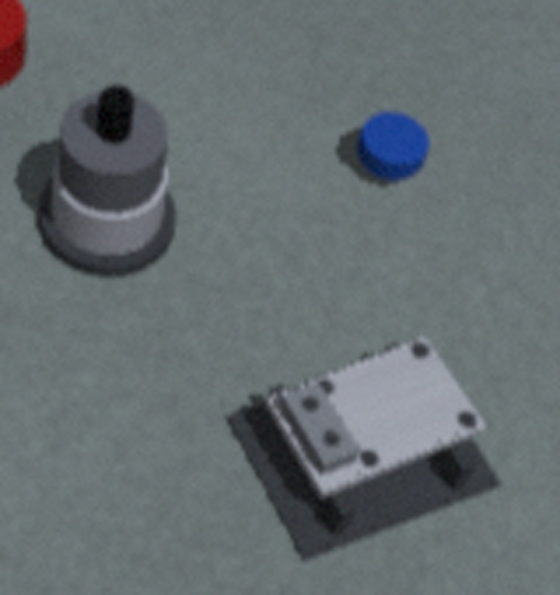

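View pics/cst.png

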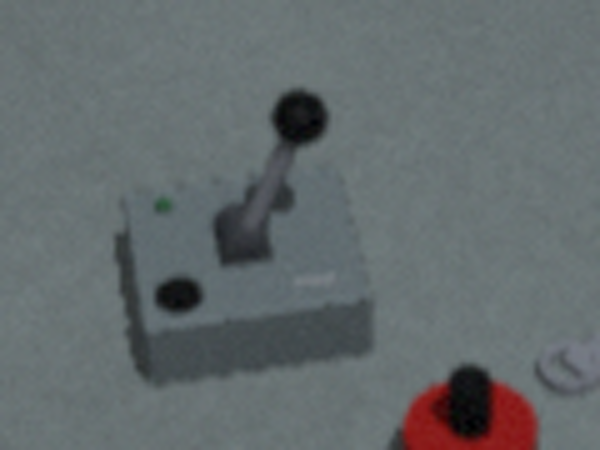

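The crop shows the plate's block end pointing to +x. Its corners are at about (189,253), (217,260), (176,300) and (204,308) in the full top image. The lever leans towards the robot, so it has to be pushed away from it. Next I'll get the exact rectangles and the tool axes.

```bash
python3 - <<'E'
from h import *
T=cv2.imread('pics/top0.png');S=cv2.imread('pics/scene0.png')
ct=cloud('top',np.load('top0.npy'));cs=cloud('scene',np.load('scene0.npy'))
for n,I,c in(('top',T,ct),('scene',S,cs)):
    g=cv2.cvtColor(I,6)
    c0=np.array([.505,.25])
    near=(np.abs(c[...,0]-c0[0])<.08)&(np.abs(c[...,1]-c0[1])<.08)
    for nm,m,z in (('plate',near&(c[...,2]>.026)&(g>110),.038),('plate_d',near&(c[...,2]>.033),.038),('block',near&(c[...,2]>.046),.052),('rack',near&(c[...,2]>.001)&(g<80)|near&(c[...,2]>.01),.004)):
        m=cv2.morphologyEx(m.astype(np.uint8),cv2.MORPH_OPEN,np.ones((3,3)))
        k=max(cv2.findContours(m,0,1)[0],key=cv2.contourArea)
        P=np.array([onz(n,*p[0],z)[:2] for p in k])*1000
        r=cv2.minAreaRect(P.astype(np.float32)); print(n,nm,np.round(r[0],1),np.round(r[1],1),round(r[2],1),g[m>0].mean())
    near=(np.abs(c[...,0]-.535)<.09)&(np.abs(c[...,1]+.265)<.09)&(c[...,2]>.025)
    k=max(cv2.findContours(near.astype(np.uint8),0,1)[0],key=cv2.contourArea)
    P=np.array([onz(n,*p[0],.04)[:2] for p in k])*1000
    print(n,'timer',cv2.minAreaRect(P.astype(np.float32)))
o=bot.get_obs(); R=Ro.from_euler('xyz',o['tcp_rot'],degrees=True).as_matrix(); print(o['time'],R.round(4))
E
```

```text
top plate [501.7 251.5] [60.5 99.2] 77.4 172.08662026295437
top plate_d [501.8 251.6] [60.5 99.5] 77.6 166.0247994164843
top block [536.6 243.6] [44.7 21.6] 77.3 143.73478260869564
top rack [501.2 255.6] [ 90.9 103.9] 76.0 149.46388725778039
top timer ((533.2982788085938, -264.4081726074219), (101.9490966796875, 110.5211181640625), 66.68497467041016)
scene plate [499.9 257. ] [62.6 89.5] 76.7 152.04518828451882
scene plate_d [505.6 256.1] [ 60.5 100.7] 77.6 138.43762246897452
scene block [541.  248.3] [44.1 23.5] 77.2 106.3970588235294
scene rack [501.5 254. ] [ 94.1 129.6] 78.3 111.36548672566371
scene timer ((528.2494506835938, -281.4688720703125), (173.93551635742188, 109.42377471923828), 66.06688690185547)
0.1 [[-4.000e-04  9.391e-01  3.436e-01]
 [ 1.100e-03  3.436e-01 -9.391e-01]
 [-1.000e+00  0.000e+00 -1.200e-03]]
```

```bash
cat > go.py <<'E'
import sys
from h import *
x,y,z,a=map(float,sys.argv[1:5])  # m, tool-z angle deg
o=bot.get_obs(); R=Ro.from_euler('xyz',o['tcp_rot'],degrees=True).as_matrix()
ca=np.degrees(np.arctan2(R[1,2],R[0,2]))
print('t',round(o['time'],2),'q',o['q'].round(1),'p',o['ee_pos'].round(4),'zang',ca.round(2),'F',o['wrist_force'].round(1),'open',round(o['opening'],4))
print('tilt',R[:,0].round(4),'shift cm',((np.array([x,y,z])-o['ee_pos'])@R*100).round(2),'turn',round(-((a-ca+180)%360-180),2))
E
python3 go.py .527 .053 .2 77.5
```

```text
t 0.1 q [-69.9   5.   10.   95.1   0.   90. ] p [ 0.1889 -0.5163  0.2306] zang -69.9 F [-0.6 -0.5 -0.3] open 0.0857
tilt [-4.0e-04  1.1e-03 -1.0e+00] shift cm [  3.11  51.31 -41.84] turn -147.4
```

Request:
play_rows --rows '[[[0,15,-12],-40,6],[[0,30,-25],-60,6],[[0,51,-42],-80,6],[[0,51,-42],-80,6],[[0,51,-42],-80,6],[[0,51,-42],-80,6],[[0,51,-42],-80,6],[[0,51,-42],-80,6],[[0,51,-42],-80,6],[[0,51,-42],-80,6],[[0,51,-42],-80,6],[[0,51,-42],-80,6]]'

```text
time: 1.1
ee_pos: [0.4427, -0.0833, 0.2312]
tcp_rot: [-43.4, 90.0, -32.8]
wrist_force: [1.2, -0.7, 0.1]
opening: 0.0602
```

```bash
python3 go.py .527 .053 .2 77.5
```

```text
t 1.1 q [-10.7  -8.6  -3.1  95.4  -0.   68.8] p [ 0.4427 -0.0833  0.2312] zang 10.54 F [ 1.2 -0.7  0.1] open 0.0602
tilt [ 1.e-04 -1.e-04 -1.e+00] shift cm [ 3.12 11.86 10.78] turn -66.96
```

Request:
play_rows --rows '[[[1,6,5],-20,6],[[3,11.9,10.8],-67,6],[[3,11.9,10.8],-67,6],[[3,11.9,10.8],-67,6],[[3,11.9,10.8],-67,6],[[3,11.9,10.8],-67,6],[[3,11.9,10.8],-67,6],[[3,11.9,10.8],-67,6],[[3,11.9,10.8],-67,6],[[3,11.9,10.8],-67,6],[[3,11.9,10.8],-67,6],[[3,11.9,10.8],-67,6]]'

```text
time: 2.1
ee_pos: [0.5276, 0.0507, 0.201]
tcp_rot: [108.6, 90.0, -174.4]
wrist_force: [0.3, -0.9, 0.6]
opening: 0.0601
```

```bash
python3 go.py .527 .053 .094 77.5; python3 - <<'E'
from h import *
for n in('scene','top'):
    p,d=bot.camera(n);cv2.imwrite(f'pics/{n}1.png',p);np.save(n+'1.npy',d)
a=cv2.imread('pics/scene1.png')[150:350,230:480];cv2.imwrite('pics/s1c.png',cv2.resize(a,None,fx=3,fy=3))
E
```

```text
t 2.1 q [ 5.5  1.7  3.3 91.6 -0.  18.5] p [0.5276 0.0507 0.201 ] zang 76.99 F [ 0.3 -0.9  0.6] open 0.0601
tilt [-6.e-04 -1.e-04 -1.e+00] shift cm [10.7   0.11  0.21] turn -0.51
```

View pics/s1c.png

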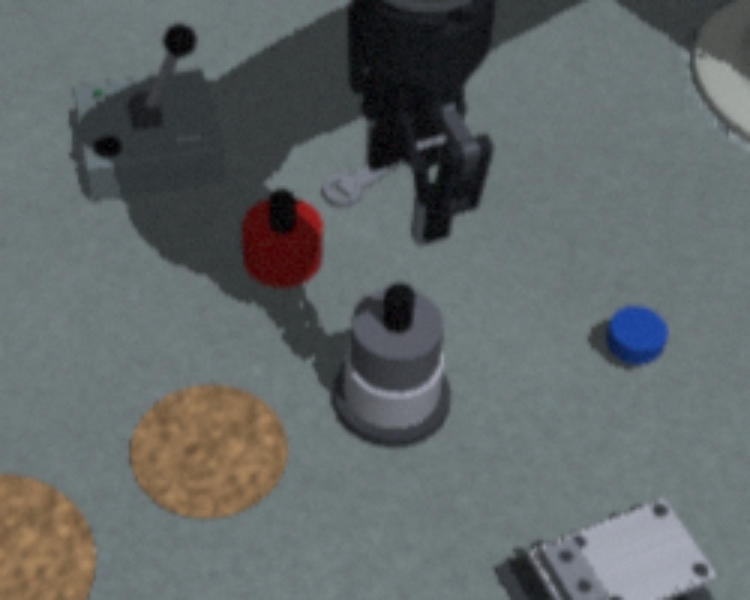

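The open gripper hangs above the grey stud, which is at (398,305) in the crop. I'll descend and close.

Request:
play_rows --rows '[[[3,0.1,0.2],-0.5,6],[[6,0.1,0.2],-0.5,6],[[9,0.1,0.2],-0.5,6],[[10.6,0.1,0.2],-0.5,6],[[10.6,0.1,0.2],-0.5,6],[[10.6,0.1,0.2],-0.5,6],[[10.6,0.1,0.2],-0.5,1],[[10.6,0.1,0.2],-0.5,1],[[10.6,0.1,0.2],-0.5,1],[[10.6,0.1,0.2],-0.5,1],[[10.6,0.1,0.2],-0.5,1],[[10.6,0.1,0.2],-0.5,1]]' --squeeze 30

```text
time: 3.2
ee_pos: [0.528, 0.0529, 0.0967]
tcp_rot: [-71.2, 89.9, 6.4]
wrist_force: [-1.0, 0.7, 6.5]
opening: 0.0188
```

```bash
python3 go.py .527 .053 .094 77.5
```

```text
t 3.2 q [ 5.7  1.7 -8.2 79.9  0.  18.1] p [0.528  0.0529 0.0967] zang 77.59 F [-1.   0.7  6.5] open 0.0188
tilt [ 2.4e-03  3.0e-04 -1.0e+00] shift cm [ 0.27  0.1  -0.02] turn 0.09
```

Request:
play_rows --rows '[[[-1,0,0],0,1],[[-2,0,0],0,1],[[-3,0,0],0,1],[[-4.5,0,0],0,1],[[-6,0,0],0,1],[[-8,0,0],0,1],[[-9.5,0,0],0,1],[[-9.5,0,0],0,1],[[-9.5,0,0],0,1],[[-9.5,0,0],0,1]]'

```text
time: 4.03
ee_pos: [0.5271, 0.0528, 0.1898]
tcp_rot: [108.8, 90.0, -173.6]
wrist_force: [0.2, -0.7, -0.6]
opening: 0.0187
```

```bash
python3 - <<'E'
from h import *
for n in('scene','top'):
    p,d=bot.camera(n);cv2.imwrite(f'pics/{n}2.png',p);np.save(n+'2.npy',d)
a=cv2.imread('pics/scene2.png')[150:350,270:480];b=cv2.imread('pics/top2.png')[180:330,220:380]
cv2.imwrite('pics/s2c.png',cv2.resize(a,None,fx=3,fy=3));cv2.imwrite('pics/t2c.png',cv2.resize(b,None,fx=4,fy=4))
E
python3 go.py .657 .0145 .197 77.5
```

```text
t 4.13 q [ 5.7  1.6  1.8 90.4  0.  18.1] p [0.5268 0.0528 0.1892] zang 77.6 F [-0.2 -0.5 -0.5] open 0.0188
tilt [-1.6e-03 -2.0e-04 -1.0e+00] shift cm [ -0.8  -13.54  -0.95] turn 0.1
```

View pics/s2c.png

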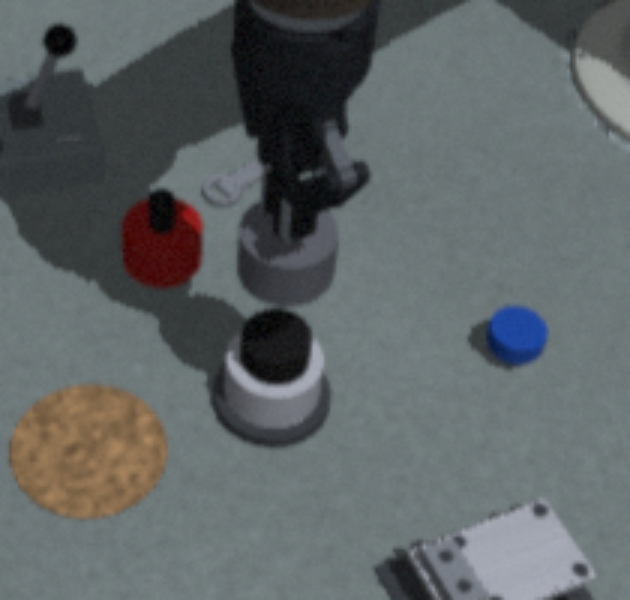

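View pics/t2c.png

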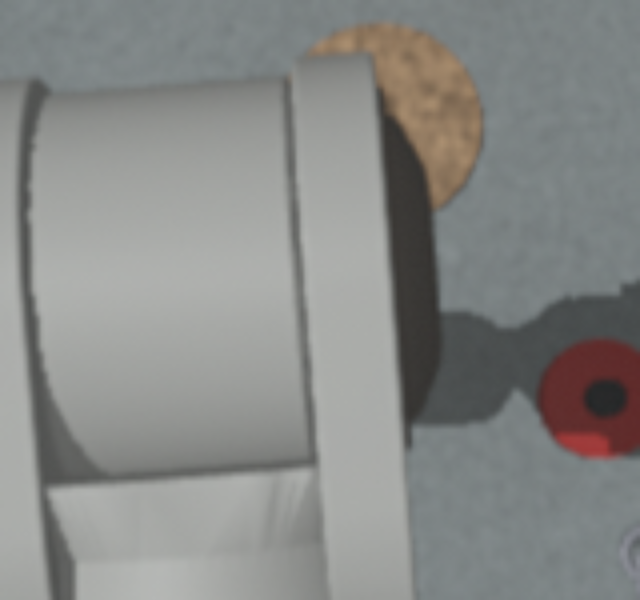

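The cap is lifted clear and upright (crop (287,250)) and the bare black dome shows at (275,345). The arm hides the top view, so I'll work the cylinder fits from the scene camera's depth.

```bash
cat > fit.py <<'E'
from h import *
from scipy.optimize import least_squares
def circ(C,lo,hi,c0,r,rad):
    m=(C[...,2]>lo)&(C[...,2]<hi)&(np.hypot(C[...,0]-c0[0],C[...,1]-c0[1])<rad)
    P=C[m][:,:2]
    s=least_squares(lambda p:np.hypot(P[:,0]-p[0],P[:,1]-p[1])-r,c0,loss='soft_l1',f_scale=.001)
    return m.sum(),s.x.round(4),np.abs(s.fun).mean().round(4)
E
python3 - <<'E'
from fit import *
cs=cloud('scene',np.load('scene2.npy'))
print('cap held',circ(cs,.152,.178,[.53,.055],.031,.045))
print('column',circ(cs,.016,.046,[.53,.055],.034,.05))
print('head',circ(cs,.055,.07,[.53,.055],.024,.03))
c1=cloud('scene',np.load('scene1.npy'));print('cap before',circ(c1,.054,.082,[.53,.055],.031,.045))
E
```

```text
cap held (np.int64(417), array([0.5257, 0.0548]), np.float64(0.0028))
column (np.int64(307), array([0.5265, 0.0534]), np.float64(0.0012))
head (np.int64(118), array([0.5266, 0.0536]), np.float64(0.0008))
cap before (np.int64(250), array([0.5267, 0.053 ]), np.float64(0.0007))
```

Request:
play_rows --rows '[[[-0.8,-4,-0.4],0,1],[[-0.8,-8,-0.7],0,1],[[-0.8,-12,-0.9],0,1],[[-0.8,-13.5,-0.9],0,1],[[-0.8,-13.5,-0.9],0,1],[[-0.8,-13.5,-0.9],0,1],[[3,-13.5,-0.9],0,1],[[7,-13.5,-0.9],0,1],[[11,-13.5,-0.9],0,1],[[12.5,-13.5,-0.9],0,1],[[12.5,-13.5,-0.9],0,1],[[12.5,-13.5,-0.9],0,1]]'

```text
time: 5.13
ee_pos: [0.656, 0.0154, 0.0654]
tcp_rot: [100.6, 89.9, 178.2]
wrist_force: [-0.6, -0.7, -0.3]
opening: 0.0192
```

```bash
python3 go.py .657 .0145 .047 77.5; python3 - <<'E'
from h import *
for n in('scene',):
    p,d=bot.camera(n);cv2.imwrite(f'pics/{n}3.png',p);np.save(n+'3.npy',d)
a=cv2.imread('pics/scene3.png')[200:350,220:420]
cv2.imwrite('pics/s3c.png',cv2.resize(a,None,fx=4,fy=4))
E
```

```text
t 5.13 q [ 1.3 19.5  8.8 79.3  0.  13.7] p [0.656  0.0154 0.0654] zang 77.62 F [-0.6 -0.7 -0.3] open 0.0192
tilt [-0.0012  0.     -1.    ] shift cm [ 1.84 -0.12 -0.07] turn 0.12
```

View pics/s3c.png

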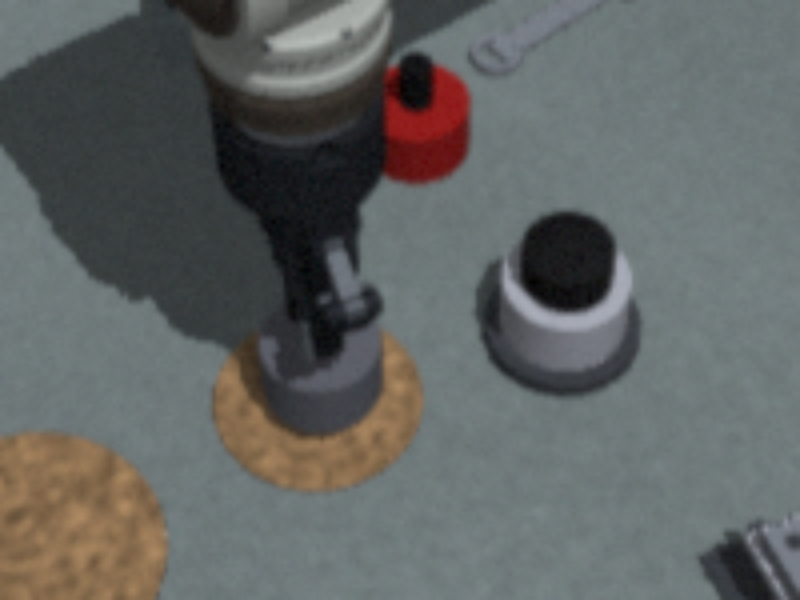

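The cap hangs centred over the small mat (crop (320,390)), about 1.5 cm above it. I'll lower it gently.

Request:
play_rows --rows '[[[0.6,0,0],0,1],[[1.1,0,0],0,1],[[1.3,0,0],0,1],[[1.4,0,0],0,1],[[1.4,0,0],0,1],[[1.4,0,0],0,1]]'

```text
time: 5.68
ee_pos: [0.6572, 0.0151, 0.0515]
tcp_rot: [-78.6, 90.0, -1.0]
wrist_force: [0.3, -0.1, -0.9]
opening: 0.0185
```

```bash
python3 go.py .657 .0145 .047 77.5
```

```text
t 5.68 q [ 1.3 19.8  7.6 77.8 -0.  13.7] p [0.6572 0.0151 0.0515] zang 77.6 F [ 0.3 -0.1 -0.9] open 0.0185
tilt [ 2.e-04 -0.e+00 -1.e+00] shift cm [ 0.45  0.01 -0.06] turn 0.1
```

Request:
play_rows --rows '[[[0.1,0,0],0,1],[[0.2,0,0],0,1],[[0.2,0,0],0,1],[[0.2,0,0],0,1]]'

```text
time: 6.02
ee_pos: [0.6574, 0.015, 0.0508]
tcp_rot: [-77.4, 89.9, 0.2]
wrist_force: [-4.2, 0.3, 8.1]
opening: 0.019
```

```bash
python3 go.py .657 .0145 .047 77.5
```

```text
t 6.02 q [ 1.3 19.8  7.5 77.6 -0.  13.7] p [0.6574 0.015  0.0508] zang 77.6 F [-4.2  0.3  8.1] open 0.019
tilt [ 0.0013  0.     -1.    ] shift cm [ 0.38  0.03 -0.06] turn 0.1
```

Request:
play_rows --rows '[[[0,0,0],0,4.5],[[0,0,0],0,4.5],[[0,0,0],0,4.5],[[0,0,0],0,4.5],[[-1,0,0],0,4.5],[[-3,0,0],0,4.5],[[-6,0,0],0,4.5],[[-10,0,0],0,7.8],[[-14,0,0],0,7.8],[[-14,0,0],0,7.8]]'

```text
time: 6.85
ee_pos: [0.6592, 0.0151, 0.1994]
tcp_rot: [-76.3, 89.3, 1.3]
wrist_force: [1.5, -1.0, 1.3]
opening: 0.0775
```

```bash
python3 go.py .5154 .2512 .15 77.5;  python3 - <<'E'
from fit import *
p,d=bot.camera('scene');cv2.imwrite(f'pics/scene4.png',p)
C=cloud('scene',d)
print('cap',circ(C,.008,.036,[.657,.015],.031,.045), 'head',circ(C,.055,.07,[.53,.055],.024,.03))
a=cv2.imread('pics/scene4.png')[200:350,220:420]
cv2.imwrite('pics/s4c.png',cv2.resize(a,None,fx=4,fy=4))
E
```

```text
t 6.85 q [ 1.3 19.4 23.4 93.3 -0.  13.7] p [0.6592 0.0151 0.1994] zang 77.6 F [ 1.5 -1.   1.3] open 0.0775
tilt [ 1.190e-02  3.000e-04 -9.999e-01] shift cm [ 4.77 19.17 19.96] turn 0.1
cap (np.int64(234), array([0.6566, 0.0175]), np.float64(0.0006)) head (np.int64(114), array([0.5267, 0.0534]), np.float64(0.0008))
```

View pics/s4c.png

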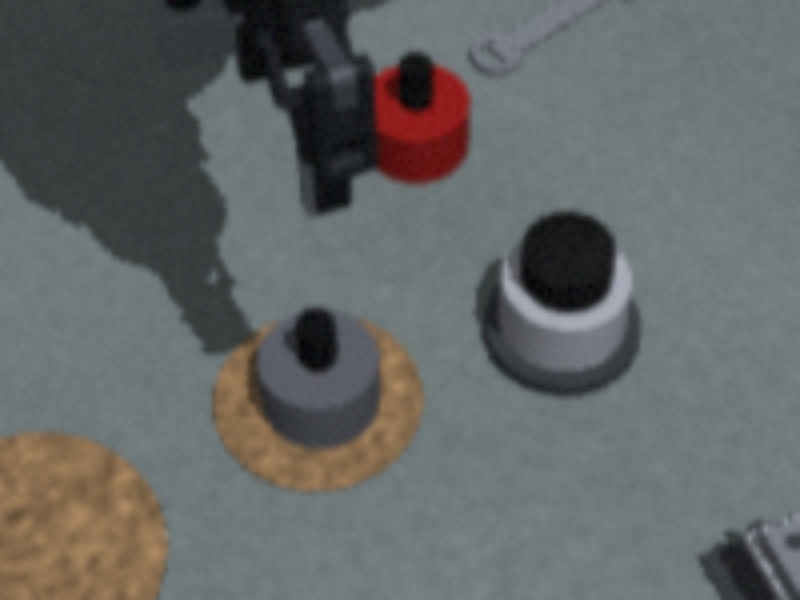

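The cap stands upright on the mat. Scene depth reads about 2.3 mm too far along the jaw axis compared with the robot frame, and averaging the two cameras cancels most of that. Next is the plate.

Request:
play_rows --rows '[[[0,4,4],0,7.8],[[0,8,8],0,7.8],[[1,12,12],0,7.8],[[2,15,16],0,7.8],[[3,18,19],0,7.8],[[4,19.2,20],0.1,7.8],[[4,19.2,20],0.1,7.8],[[4,19.2,20],0.1,7.8],[[4,19.2,20],0.1,7.8],[[4,19.2,20],0.1,7.8]]'

```text
time: 7.73
ee_pos: [0.5126, 0.2514, 0.1495]
tcp_rot: [-155.4, 90.0, -77.9]
wrist_force: [1.0, 0.2, 0.4]
opening: 0.0784
```

```bash
python3 go.py .5154 .2512 .015 77.5;  python3 - <<'E'
from fit import *
for n in('scene','top'):
    p,d=bot.camera(n);cv2.imwrite(f'pics/{n}5.png',p);np.save(n+'5.npy',d)
    C=cloud(n,d)
    m=(C[...,2]>.1)&(abs(C[...,0]-.657)<.05)
    print(n,'cap',circ(C,.008,.036,[.657,.015],.031,.045), 'head',circ(C,.055,.07,[.53,.055],.024,.03))
a=cv2.imread('pics/scene5.png')[230:450,340:560]
cv2.imwrite('pics/s5c.png',cv2.resize(a,None,fx=3,fy=2.7))
cv2.imwrite('pics/t5c.png',cv2.resize(cv2.imread('pics/top5.png')[150:330,130:370],None,fx=3,fy=3))
E
```

```text
t 7.73 q [26.1  7.   3.2 86.2 -0.  38.6] p [0.5126 0.2514 0.1495] zang 77.53 F [1.  0.2 0.4] open 0.0784
tilt [ 1.e-04 -3.e-04 -1.e+00] shift cm [13.45 -0.27  0.04] turn 0.03
scene cap (np.int64(231), array([0.6567, 0.0175]), np.float64(0.0007)) head (np.int64(114), array([0.5266, 0.0538]), np.float64(0.0006))
top cap (np.int64(52), array([0.6551, 0.0147]), np.float64(0.0017)) head (np.int64(1), array([0.5311, 0.0533]), np.float64(0.0))
```

View pics/s5c.png

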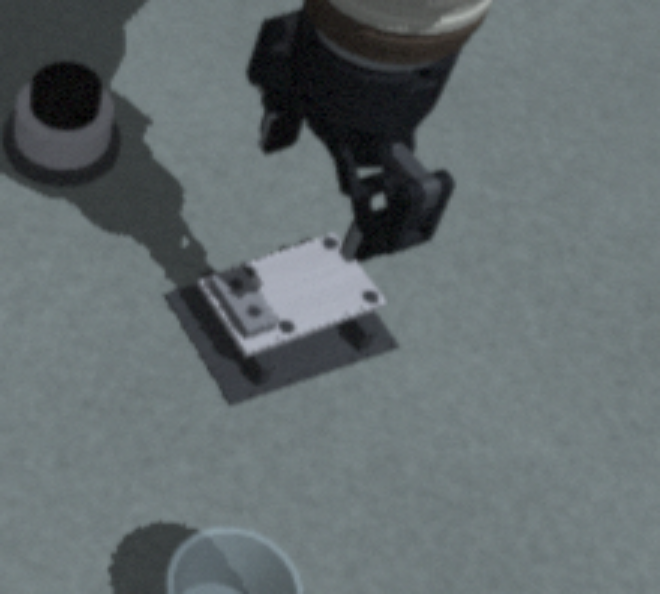

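View pics/t5c.png

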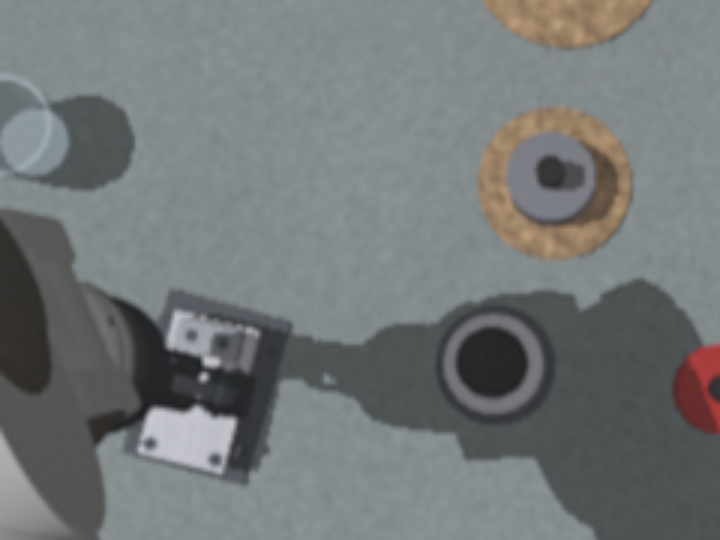

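The open fingers straddle the plate just behind its block in both views. The pedestal ring is at (495,363) and the cap at (550,178) in the top crop. I'll measure those circles in the top view.

```bash
python3 - <<'E'
from fit import *
I=cv2.imread('pics/top5.png');g=cv2.cvtColor(I,6);g=cv2.resize(g,None,fx=1,fy=1)
def circ2(m,z,nm):
    k=max(cv2.findContours(m.astype(np.uint8),0,1)[0],key=cv2.contourArea)
    P=np.array([onz('top',*p[0],z)[:2] for p in k])
    s=least_squares(lambda q:np.hypot(P[:,0]-q[0],P[:,1]-q[1])-q[2],[*P.mean(0),.03],loss='soft_l1',f_scale=.001)
    print(nm,s.x.round(4),'n',len(k),np.abs(s.fun).mean().round(4))
v,u=np.mgrid[:480,:640]
def near(cu,cv_,r): return (np.hypot(u-cu,v-cv_)<r)
c=(130+495/3,150+363/3)
print(g[int(c[1]),int(c[0])-24:int(c[0])+25])
ring=near(*c,20)&(g>95); circ2(ring,.05,'ring outer')
hd=near(*c,15)&(g<60); circ2(hd,.074,'head')
c=(130+550/3,150+178/3)
h=cv2.cvtColor(I,cv2.COLOR_BGR2HSV)
D=cloud('top',np.load('top5.npy'))
circ2(near(*c,22)&(D[...,2]>.03),.042,'cap on mat')
circ2(near(*c,9)&(g<65)&(D[...,2]>.06),.072,'stud')
E
```

```text
[ 84  85  86  83  67  55  73 109 118 116  99  60  36  39  42  40  39  38
  41  39  39  41  40  40  40  40  39  40  39  40  41  39  38  36  53  96
 116 119 119 108  77  57  55  60  74  80  79  81  80]
ring outer [0.5254 0.0506 0.0325] n 92 0.0004
head [0.5256 0.0503 0.0217] n 63 0.0006
cap on mat [0.6543 0.0148 0.03  ] n 86 0.0006
stud [0.6532 0.0138 0.0082] n 25 0.0006
```

Top and scene agree on the dome's coordinate along the jaw axis, and along the plate's axis the move comes to about 54 mm. Now I'll descend and grip the plate.

Request:
play_rows --rows '[[[3,-0.2,0],0,7.8],[[6,-0.3,0],0,7.8],[[9,-0.3,0],0,7.8],[[11.5,-0.3,0],0,7.8],[[13,-0.3,0],0,7.8],[[13.4,-0.3,0],0,7.8],[[13.4,-0.3,0],0,7.8],[[13.4,-0.3,0],0,7.8],[[13.4,-0.3,0],0,7.8]]'

```text
time: 8.58
ee_pos: [0.5167, 0.2511, 0.017]
tcp_rot: [-51.3, 89.9, 26.1]
wrist_force: [-0.2, -0.2, -0.0]
opening: 0.0778
```

```bash
python3 go.py .5154 .2512 .015 77.5; python3 - <<'E'
from fit import *
p,d=bot.camera('scene')
cv2.imwrite('pics/s6c.png',cv2.resize(p[280:410,380:500],None,fx=5,fy=4.5))
E
```

```text
t 8.58 q [25.9  9.5 -8.7 71.6  0.  38.5] p [0.5167 0.2511 0.017 ] zang 77.46 F [-0.2 -0.2 -0. ] open 0.0778
tilt [ 0.0022  0.0011 -1.    ] shift cm [ 0.2   0.13 -0.02] turn -0.04
```

View pics/s6c.png

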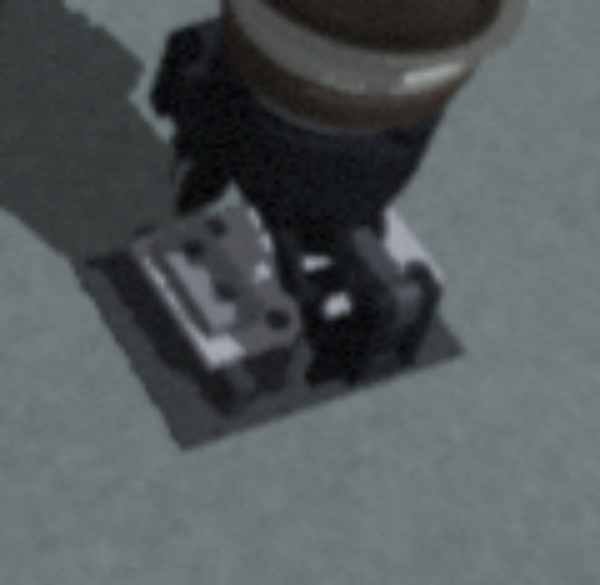

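The finger stands beside the plate's long edge at about (330,320), between the ribs. I'll close.

Request:
play_rows --rows '[[[0.1,0.1,0],0,7],[[0.1,0.1,0],0,6.4],[[0.1,0.1,0],0,5.5],[[0.1,0.1,0],0,5.5],[[0.1,0.1,0],0,5.5],[[0.1,0.1,0],0,5.5],[[0.1,0.1,0],0,5.5]]' --squeeze 35

```text
time: 9.22
ee_pos: [0.5148, 0.2514, 0.0151]
tcp_rot: [-54.3, 89.9, 23.2]
wrist_force: [-1.4, -0.9, 6.6]
opening: 0.0592
```

```bash
python3 go.py .5154 .2512 .015 77.5
```

```text
t 9.22 q [26.   9.4 -9.  71.5 -0.  38.5] p [0.5148 0.2514 0.0151] zang 77.51 F [-1.4 -0.9  6.6] open 0.0592
tilt [ 9.e-04  4.e-04 -1.e+00] shift cm [ 0.01 -0.07 -0.  ] turn 0.01
```

Gripped at 59 mm. I'll lift it and check.

Request:
play_rows --rows '[[[-0.7,0,0],0,5.5],[[-1.5,0,0],0,5.5],[[-3,0,0],0,5.5],[[-5,0,0],0,5.5],[[-7,0,0],0,5.5],[[-9,0,0],0,5.5],[[-10.5,0,0],0,5.5],[[-10.5,0,0],0,5.5],[[-10.5,0,0],0,5.5],[[-10.5,0,0],0,5.5]]'

```text
time: 10.05
ee_pos: [0.5141, 0.2511, 0.1182]
tcp_rot: [125.8, 89.9, -156.7]
wrist_force: [-0.0, -0.7, -2.7]
opening: 0.0591
```

```bash
python3 go.py .5260 .0512 .11 77.5; python3 - <<'E'
from fit import *
for n in('scene','top'):
    p,d=bot.camera(n);cv2.imwrite(f'pics/{n}7.png',p);np.save(n+'7.npy',d)
cv2.imwrite('pics/s7c.png',cv2.resize(cv2.imread('pics/scene7.png')[240:410,360:520],None,fx=3,fy=3))
cv2.imwrite('pics/t7c.png',cv2.resize(cv2.imread('pics/top7.png')[210:330,130:290],None,fx=4,fy=4))
E
```

```text
t 10.05 q [26.   7.3  0.1 82.9  0.  38.5] p [0.5141 0.2511 0.1182] zang 77.5 F [-0.  -0.7 -2.7] open 0.0591
tilt [-1.2e-03 -5.0e-04 -1.0e+00] shift cm [  0.83  -5.48 -19.26] turn 0.0
```

View pics/s7c.png

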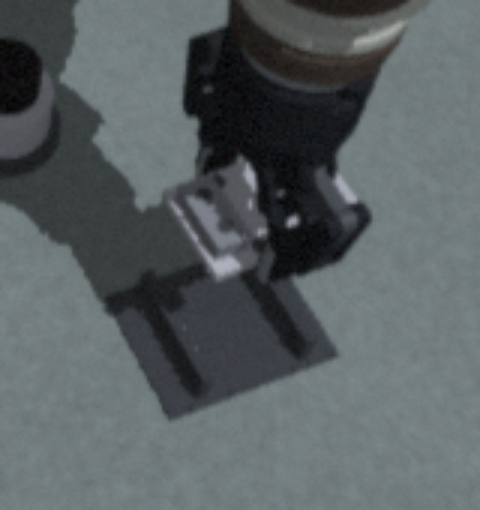

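View pics/t7c.png

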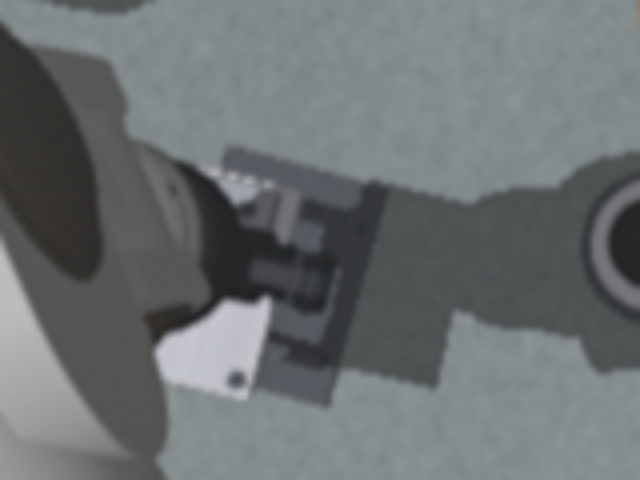

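The plate hangs level in the grip. Its visible right corners in the top image are about (192.5,310) and (197.5,255.8). A quick check along e:

```bash
python3 - <<'E'
from fit import *
e=np.array([.9763,-.2164])
for z in(.1415,):
    a=onz('top',192.5,310,z)[:2];b=onz('top',197.5,255.8,z)[:2]
    print(a,b,(b-a)@e,'centre e',(a+b)@e/2,'bal e',(a+b)@e/2+.012,'tcp e',np.array([.5141,.2511])@e,'dome e top',np.array([.5255,.0505])@e)
C=cloud('top',np.load('top7.npy'))
m=(C[...,2]>.135)&(C[...,2]<.15)&(abs(C[...,0]-.5)<.07)&(abs(C[...,1]-.25)<.05)
k=cv2.cvtColor(cv2.imread('pics/top7.png'),6)>150
P=C[m&k];A=np.c_[P[:,:2]-[.5,.25],np.ones(len(P))];print(len(P),np.linalg.lstsq(A,P[:,2],rcond=None)[0])
E
```

```text
[0.44641193 0.23213983] [0.54676179 0.22690524] 0.09910433269246693 centre e 0.435149076848666 bal e 0.447149076848666 tcp e 0.44757779 dome e top 0.5021174499999999
440 [-0.00053972 -0.00354757  0.13986127]
```

The top check gives a target e of 0.5026, against the planned 0.5025, and the plate is level to about 0.2°. I'll move over the dome.

Request:
play_rows --rows '[[[0,-0.6,-2],0,5.5],[[0,-1.5,-5],0,5.5],[[0,-2.3,-8],0,5.5],[[0,-3.2,-11],0,5.5],[[0,-4,-14],0,5.5],[[0,-4.9,-17],0,5.5],[[0,-5.3,-18.5],0,5.5],[[0,-5.48,-19.26],0,5.5],[[0,-5.48,-19.26],0,5.5],[[0,-5.48,-19.26],0,5.5],[[0,-5.48,-19.26],0,5.5],[[0,-5.48,-19.26],0,5.5]]'

```text
time: 11.15
ee_pos: [0.5263, 0.0524, 0.1191]
tcp_rot: [69.8, 90.0, 147.4]
wrist_force: [0.3, 1.0, -1.2]
opening: 0.0589
```

```bash
python3 go.py .5260 .0512 .068 77.5; python3 - <<'E'
from fit import *
for n in('scene',):
    p,d=bot.camera(n);cv2.imwrite(f'pics/{n}8.png',p);np.save(n+'8.npy',d)
cv2.imwrite('pics/s8c.png',cv2.resize(p[190:320,290:430],None,fx=5,fy=4.5))
E
```

```text
t 11.15 q [ 5.7  1.3 -6.1 82.6  0.  18.1] p [0.5263 0.0524 0.1191] zang 77.58 F [ 0.3  1.  -1.2] open 0.0589
tilt [-3.e-04  2.e-04 -1.e+00] shift cm [ 5.11 -0.   -0.13] turn 0.08
```

View pics/s8c.png

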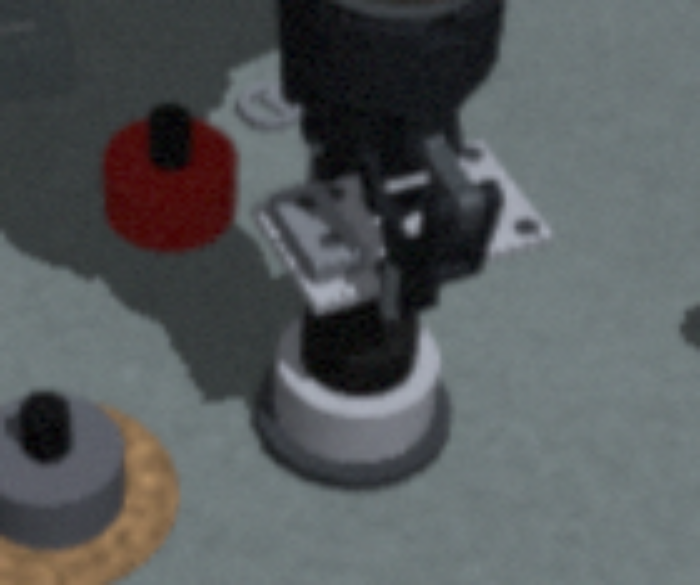

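The plate hangs above the dome (crop (360,330)). I'll lower it slowly.

Request:
play_rows --rows '[[[1.5,0,0],0,5.5],[[3,0,0],0,5.5],[[4,0,0],0,5.5],[[4.7,0,0],0,5.5],[[4.9,0,0],0,5.5],[[4.9,0,0],0,5.5],[[4.9,0,0],0,5.5],[[4.9,0,0],0,5.5]]'

```text
time: 11.87
ee_pos: [0.5268, 0.0514, 0.0711]
tcp_rot: [-71.7, 89.9, 5.8]
wrist_force: [0.3, 0.6, -2.4]
opening: 0.0588
```

```bash
python3 go.py .5260 .0512 .066 77.5
```

```text
t 11.87 q [  5.6   2.  -10.7  77.2   0.   18.1] p [0.5268 0.0514 0.0711] zang 77.5 F [ 0.3  0.6 -2.4] open 0.0588
tilt [ 1.1e-03  1.0e-04 -1.0e+00] shift cm [ 0.51  0.07 -0.03] turn -0.0
```

Request:
play_rows --rows '[[[0.15,0,0],0,5.5],[[0.3,0,0],0,5.5],[[0.3,0,0],0,5.5],[[0.3,0,0],0,5.5]]'

```text
time: 12.2
ee_pos: [0.5263, 0.0513, 0.0673]
tcp_rot: [78.9, 90.0, 156.4]
wrist_force: [-0.3, -0.0, -2.4]
opening: 0.0594
```

```bash
python3 go.py .5260 .0512 .066 77.5
```

```text
t 12.2 q [  5.6   2.1 -11.1  76.8   0.   18.1] p [0.5263 0.0513 0.0673] zang 77.5 F [-0.3 -0.  -2.4] open 0.0594
tilt [-1.e-04  0.e+00 -1.e+00] shift cm [ 0.13  0.03 -0.02] turn -0.0
```

Request:
play_rows --rows '[[[0.1,0,0],0,5.5],[[0.2,0,0],0,5.5],[[0.2,0,0],0,5.5],[[0.2,0,0],0,5.5]]'

```text
time: 12.53
ee_pos: [0.5263, 0.0513, 0.0652]
tcp_rot: [117.8, 90.0, -164.7]
wrist_force: [1.0, 0.4, -1.4]
opening: 0.0591
```

```bash
python3 go.py .5260 .0512 .065 77.5
```

```text
t 12.53 q [  5.6   2.2 -11.3  76.6  -0.   18.1] p [0.5263 0.0513 0.0652] zang 77.5 F [ 1.   0.4 -1.4] open 0.0591
tilt [-2.e-04 -1.e-04 -1.e+00] shift cm [ 0.02  0.02 -0.01] turn -0.0
```

Request:
play_rows --rows '[[[0.05,0,0],0,5.5],[[0.05,0,0],0,5.5],[[0.05,0,0],0,5.5]]' --squeeze 20

```text
time: 12.78
ee_pos: [0.5264, 0.0513, 0.0649]
tcp_rot: [-66.3, 90.0, 11.2]
wrist_force: [-0.6, -0.7, -0.4]
opening: 0.0588
```

```bash
python3 go.py .5260 .0512 .065 77.5
```

```text
t 12.78 q [  5.6   2.2 -11.3  76.5   0.   18.1] p [0.5264 0.0513 0.0649] zang 77.5 F [-0.6 -0.7 -0.4] open 0.0588
tilt [ 1.e-04  0.e+00 -1.e+00] shift cm [-0.01  0.03 -0.02] turn -0.0
```

The weight is on the dome, so I'll release slowly and look before moving.

Request:
play_rows --rows '[[[0,0,0],0,5.95],[[0,0,0],0,6.0],[[0,0,0],0,6.05],[[0,0,0],0,6.1],[[0,0,0],0,6.2],[[0,0,0],0,6.3],[[0,0,0],0,6.3],[[0,0,0],0,6.3]]'

```text
time: 13.45
ee_pos: [0.5263, 0.0513, 0.0648]
tcp_rot: [-66.1, 90.0, 11.4]
wrist_force: [0.4, -0.0, 0.5]
opening: 0.0632
```

```bash
python3 go.py .5260 .0512 .065 77.5; python3 - <<'E'
from fit import *
for n in('scene',):
    p,d=bot.camera(n);cv2.imwrite(f'pics/{n}9.png',p);np.save(n+'9.npy',d)
cv2.imwrite('pics/s9c.png',cv2.resize(p[190:320,290:430],None,fx=5,fy=4.5))
E
```

```text
t 13.45 q [  5.6   2.2 -11.3  76.5   0.   18.1] p [0.5263 0.0513 0.0648] zang 77.5 F [ 0.4 -0.   0.5] open 0.0632
tilt [ 0.  0. -1.] shift cm [-0.02  0.03 -0.02] turn -0.0
```

View pics/s9c.png

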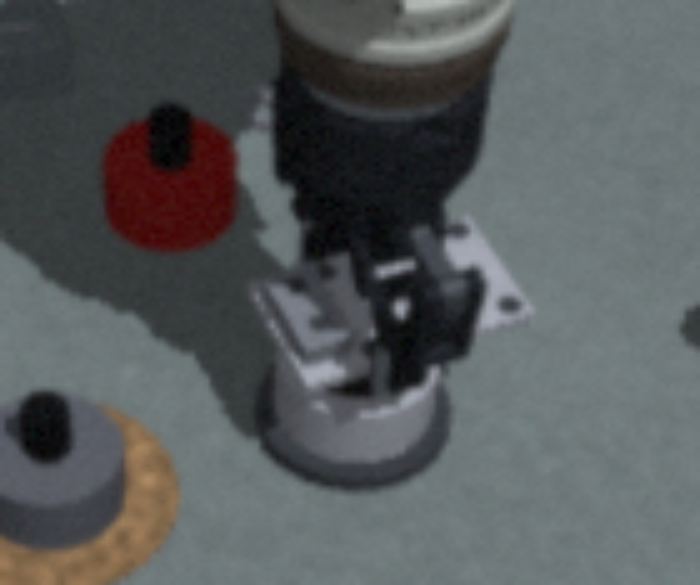

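The plate rests on the dome with both fingers just off its edges. I'll measure its tilt from depth.

```bash
cat > tilt.py <<'E'
from fit import *
e=np.array([.9763,-.2164]);u=np.array([.2164,.9763])
def tilt(n,f,c=(.5145,.054),top=.088):
    C=cloud(n,np.load(f)); 
    q=C[...,:2]-np.array(c); a=q@e;b=q@u
    m=(abs(b)<.027)&(a>-.047)&(a<.022)&(abs(C[...,2]-top)<.012)
    P=np.c_[a[m],b[m],C[...,2][m]]
    fun=lambda s:s[0]*P[:,0]+s[1]*P[:,1]+s[2]-P[:,2]
    s=least_squares(fun,[0,0,top],loss='soft_l1',f_scale=.0015).x
    m2=(a>.03)&(a<.045)&(abs(b)<.02)&(abs(C[...,2]-.102)<.012)
    print(n,f,len(P),'tilt deg e,u',np.degrees(s[:2]).round(2),'z',s[2].round(4),'| back end z',np.median(P[P[:,0]<-.03][:,2]).round(4),'block z',m2.sum(),np.median(C[m2][:,2]).round(4))
E
python3 - <<'E'
from tilt import *
tilt('scene','scene9.npy')
tilt('scene','scene0.npy',(.5043,.2553),.038)
tilt('scene','scene8.npy',(.5145,.054),.142)
E
```

```text
scene scene9.npy 268 tilt deg e,u [-2.73 -2.36] z 0.086 | back end z 0.0879 block z 124 0.0983
scene scene0.npy 903 tilt deg e,u [ 0.05 -0.1 ] z 0.0361 | back end z 0.036 block z 0 nan
scene scene8.npy 250 tilt deg e,u [ 0.1  -1.58] z 0.1398 | back end z 0.1399 block z 0 nan
  return _methods._mean(a, axis=axis, dtype=dtype,
  ret = ret.dtype.type(ret / rcount)
```

It is tilted about 2.7° block-end down, so the plate sits roughly 2 mm too far towards the block. I'll open fully and back off for a clean view before correcting.

Request:
play_rows --rows '[[[0,0,0],0,7],[[0,0,0],0,7.6],[[0,0,0],0,7.6],[[0,0,0],0,7.6],[[-1,0,0],0,7.6],[[-3,0,0],0,7.6],[[-6,0,0],0,7.6],[[-9,0,0],0,7.6],[[-12,0,0],0,7.6],[[-13,0,0],0,7.6],[[-13,0,0],0,7.6]]'

```text
time: 14.42
ee_pos: [0.5275, 0.0515, 0.1984]
tcp_rot: [-72.0, 89.7, 5.5]
wrist_force: [-0.0, -0.2, 0.4]
opening: 0.0762
```

```bash
python3 go.py .5260 .0512 .065 77.5; python3 - <<'E'
from tilt import *
for n in('scene',):
    p,d=bot.camera(n);cv2.imwrite(f'pics/{n}10.png',p);np.save(n+'10.npy',d)
cv2.imwrite('pics/s10c.png',cv2.resize(p[190:320,290:430],None,fx=5,fy=4.5))
tilt('scene','scene10.npy')
E
```

```text
t 14.42 q [ 5.6  1.4  2.6 91.  -0.  18.1] p [0.5275 0.0515 0.1984] zang 77.5 F [-0.  -0.2  0.4] open 0.0762
tilt [ 5.3e-03  5.0e-04 -1.0e+00] shift cm [13.34  0.21 -0.08] turn 0.0
scene scene10.npy 738 tilt deg e,u [-4.33 -1.24] z 0.0865 | back end z 0.0892 block z 122 0.0978
```

View pics/s10c.png

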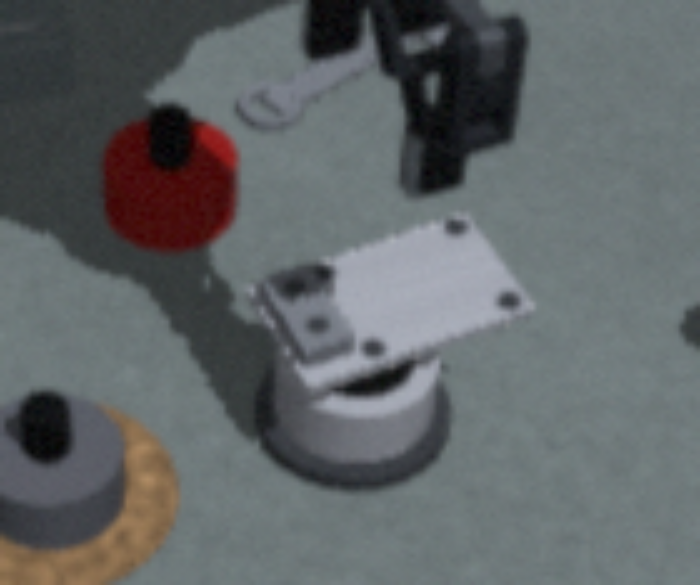

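The plate balances on its own but with the block end low. I'll move the arm back and measure again after it has settled.

Request:
play_rows --rows '[[[0,3,0],0,7.6],[[0,6,0],0,7.6],[[0,9,0],0,7.6],[[0,12,0],0,7.6],[[0,15,0],0,7.6],[[0,16,0],0,7.6],[[0,16,0],0,7.6],[[0,16,0],0,7.6],[[0,16,0],0,7.6]]'

```text
time: 15.22
ee_pos: [0.3708, 0.0858, 0.1941]
tcp_rot: [127.4, 90.0, -155.1]
wrist_force: [0.1, -0.1, -0.7]
opening: 0.0758
```

```bash
python3 go.py .5260 .0512 .198 77.5; python3 - <<'E'
from tilt import *
for k in range(2):
  for n in('scene','top'):
    p,d=bot.camera(n);cv2.imwrite(f'pics/{n}11{k}.png',p);np.save(n+f'11{k}.npy',d)
    tilt(n,n+f'11{k}.npy',(.5145,.054) if n=='scene' else (.514,.051))
cv2.imwrite('pics/t11c.png',cv2.resize(cv2.imread('pics/top110.png')[180:340,200:400],None,fx=4,fy=3.7))
E
```

```text
t 15.22 q [ 13.  -18.7 -15.5  93.3  -0.   25.5] p [0.3708 0.0858 0.1941] zang 77.5 F [ 0.1 -0.1 -0.7] open 0.0758
tilt [-5.e-04 -2.e-04 -1.e+00] shift cm [ -0.4  -15.9   -0.02] turn -0.0
scene scene110.npy 732 tilt deg e,u [-3.2  -1.92] z 0.0861 | back end z 0.0884 block z 125 0.0981
top top110.npy 978 tilt deg e,u [-2.94 -2.57] z 0.0876 | back end z 0.0896 block z 156 0.0998
scene scene111.npy 729 tilt deg e,u [-2.71 -1.81] z 0.0861 | back end z 0.0877 block z 122 0.0983
top top111.npy 976 tilt deg e,u [-2.91 -2.16] z 0.0876 | back end z 0.0894 block z 157 0.0996
```

View pics/t11c.png

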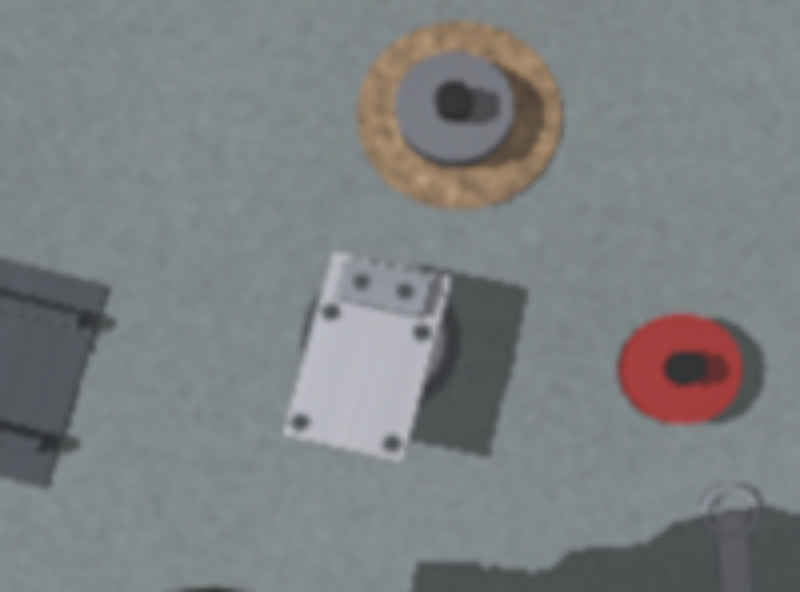

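Settled tilt is about −3.0° along e (block end low) and −2.0° along u, and both cameras agree. With R−h ≈ 42 mm, the plate has to move −2.2 mm in e and −1.5 mm in u. I'll regrasp it.

Request:
play_rows --rows '[[[0,-4,0],0,7.6],[[0,-8,0],0,7.6],[[0,-12,0],0,7.6],[[0,-15,0],0,7.6],[[0,-16,0],0,7.6],[[0,-16,0],0,7.6],[[0,-16,0],0,7.6],[[0,-16,0],0,7.6],[[0,-16,0],0,7.6]]'

```text
time: 16.17
ee_pos: [0.5255, 0.0516, 0.1953]
tcp_rot: [-62.4, 90.0, 15.1]
wrist_force: [-0.4, 0.2, 0.1]
opening: 0.076
```

```bash
python3 go.py .5263 .0513 .065 77.5
```

```text
t 16.17 q [ 5.6  1.3  2.3 90.9  0.  18.1] p [0.5255 0.0516 0.1953] zang 77.53 F [-0.4  0.2  0.1] open 0.076
tilt [ 4.e-04  1.e-04 -1.e+00] shift cm [13.03 -0.08 -0.02] turn 0.03
```

Request:
play_rows --rows '[[[3,0,0],0,7.6],[[6,0,0],0,7.6],[[9,0,0],0,7.6],[[11,0,0],0,7.6],[[12.3,0,0],0,7.6],[[13,0,0],0,7.6],[[13,0,0],0,7.6],[[13,0,0],0,7.6],[[13,0,0],0,7.6]]'

```text
time: 16.92
ee_pos: [0.5269, 0.0515, 0.0663]
tcp_rot: [-71.2, 89.9, 6.3]
wrist_force: [-0.0, -0.3, 0.4]
opening: 0.076
```

```bash
python3 go.py .5263 .0513 .065 77.5
```

```text
t 16.92 q [  5.6   2.1 -11.2  76.6   0.   18.1] p [0.5269 0.0515 0.0663] zang 77.51 F [-0.  -0.3  0.4] open 0.076
tilt [ 2.2e-03  2.0e-04 -1.0e+00] shift cm [ 0.13  0.05 -0.03] turn 0.01
```

Request:
play_rows --rows '[[[0,0,0],0,7],[[0,0,0],0,6.7],[[0,0,0],0,6.4],[[0,0,0],0,6.2],[[0,0,0],0,6.0],[[0,0,0],0,5.7],[[0,0,0],0,5.5],[[0,0,0],0,5.5],[[0,0,0],0,5.5]]' --squeeze 25

```text
time: 17.67
ee_pos: [0.5265, 0.0513, 0.0651]
tcp_rot: [-75.4, 90.0, 2.1]
wrist_force: [-0.9, -0.2, 5.2]
opening: 0.0591
```

```bash
python3 go.py .5263 .0513 .065 77.5; python3 - <<'E'
from tilt import *
p,d=bot.camera('scene');cv2.imwrite('pics/scene12.png',p);np.save('scene12.npy',d);tilt('scene','scene12.npy')
E
```

```text
t 17.67 q [  5.6   2.2 -11.3  76.5  -0.   18.1] p [0.5265 0.0513 0.0651] zang 77.5 F [-0.9 -0.2  5.2] open 0.0591
tilt [ 6.e-04  0.e+00 -1.e+00] shift cm [ 0.01  0.02 -0.01] turn -0.0
scene scene12.npy 278 tilt deg e,u [-3.6  -2.15] z 0.0862 | back end z 0.0887 block z 124 0.0979
```

Request:
play_rows --rows '[[[-0.3,0,0],0,5.5],[[-0.5,0,0],0,5.5],[[-0.5,0.1,-0.08],0,5.5],[[-0.5,0.22,-0.15],0,5.5],[[-0.5,0.22,-0.15],0,5.5],[[-0.5,0.22,-0.15],0,5.5],[[-0.3,0.22,-0.15],0,5.5],[[-0.15,0.22,-0.15],0,5.5],[[-0.15,0.22,-0.15],0,5.5],[[-0.15,0.22,-0.15],0,5.5]]'

```text
time: 18.55
ee_pos: [0.5237, 0.0503, 0.066]
tcp_rot: [107.3, 90.0, -175.2]
wrist_force: [0.8, 0.1, -1.6]
opening: 0.0589
```

```bash
python3 go.py .5263 .0513 .065 77.5; python3 - <<'E'
from tilt import *
p,d=bot.camera('scene');np.save('scene13.npy',d);tilt('scene','scene13.npy')
E
```

```text
t 18.55 q [  5.5   1.8 -11.5  76.7   0.   18. ] p [0.5237 0.0503 0.066 ] zang 77.5 F [ 0.8  0.1 -1.6] open 0.0589
tilt [-4.e-04 -0.e+00 -1.e+00] shift cm [ 0.1  -0.23  0.15] turn -0.0
scene scene13.npy 249 tilt deg e,u [-3.86 -1.9 ] z 0.0869 | back end z 0.0897 block z 120 0.0985
```

Request:
play_rows --rows '[[[0.05,0,0],0,5.5],[[0.1,0,0],0,5.5],[[0.1,0,0],0,5.5],[[0.1,0,0],0,5.5]]' --squeeze 20

```text
time: 18.93
ee_pos: [0.5239, 0.0503, 0.0655]
tcp_rot: [-75.9, 90.0, 1.6]
wrist_force: [0.0, 0.5, 0.2]
opening: 0.0594
```

```bash
python3 go.py .5263 .0513 .065 77.5
```

```text
t 18.93 q [  5.5   1.8 -11.6  76.6  -0.   18. ] p [0.5239 0.0503 0.0655] zang 77.5 F [0.  0.5 0.2] open 0.0594
tilt [ 3.e-04  0.e+00 -1.e+00] shift cm [ 0.05 -0.21  0.15] turn 0.0
```

Weight is on the dome. I'll release in the same gentle way and back off.

Request:
play_rows --rows '[[[0,0,0],0,5.95],[[0,0,0],0,6.0],[[0,0,0],0,6.05],[[0,0,0],0,6.1],[[0,0,0],0,6.2],[[0,0,0],0,6.5],[[0,0,0],0,7],[[0,0,0],0,7.6],[[0,0,0],0,7.6],[[0,0,0],0,7.6]]'

```text
time: 19.77
ee_pos: [0.5238, 0.0503, 0.0653]
tcp_rot: [108.0, 90.0, -174.5]
wrist_force: [0.5, -0.4, 0.5]
opening: 0.076
```

Request:
play_rows --rows '[[[-1,0,0],0,7.6],[[-3,0,0],0,7.6],[[-6,0,0],0,7.6],[[-9,0,0],0,7.6],[[-12,0,0],0,7.6],[[-13,2,0],0,7.6],[[-13,5,0],0,7.6],[[-13,9,0],0,7.6],[[-13,13,0],0,7.6],[[-13,16,0],0,7.6],[[-13,16,0],0,7.6],[[-13,16,0],0,7.6]]'

```text
time: 20.77
ee_pos: [0.367, 0.0853, 0.1967]
tcp_rot: [-63.8, 89.8, 13.8]
wrist_force: [0.1, 0.1, -0.1]
opening: 0.076
```

```bash
python3 go.py .5260 .0512 .198 77.5; python3 - <<'E'
from tilt import *
for k in range(3):
  for n in('scene','top'):
    p,d=bot.camera(n);cv2.imwrite(f'pics/{n}14{k}.png',p);np.save(n+f'14{k}.npy',d)
    tilt(n,n+f'14{k}.npy',(.5125,.053) if n=='scene' else (.512,.050))
E
```

```text
t 20.77 q [ 13.1 -19.4 -15.7  93.6   0.   25.5] p [0.367  0.0853 0.1967] zang 77.57 F [ 0.1  0.1 -0.1] open 0.076
tilt [ 2.8e-03  7.0e-04 -1.0e+00] shift cm [ -0.09 -16.26   0.09] turn 0.07
scene scene140.npy 599 tilt deg e,u [5.16 4.42] z 0.0841 | back end z 0.0809 block z 122 0.1016
top top140.npy 975 tilt deg e,u [4.38 4.19] z 0.0857 | back end z 0.083 block z 152 0.1026
scene scene141.npy 610 tilt deg e,u [4.38 4.69] z 0.0841 | back end z 0.0814 block z 117 0.1012
top top141.npy 977 tilt deg e,u [4.82 4.4 ] z 0.0857 | back end z 0.0825 block z 149 0.1032
scene scene142.npy 604 tilt deg e,u [5.35 3.44] z 0.084 | back end z 0.0804 block z 125 0.1013
top top142.npy 972 tilt deg e,u [5.75 3.28] z 0.0859 | back end z 0.0821 block z 154 0.1034
```

The tilt now reads about +5° and +4°, much more than a 2 mm move should give. I'll check whether the plate slipped or is still rocking.

```bash
python3 - <<'E'
from tilt import *
for f in('110','111','140','142'):
    I=cv2.imread(f'pics/top{f}.png');g=cv2.cvtColor(I,6);C=cloud('top',np.load(f'top{f}.npy'))
    near=(np.abs(C[...,0]-.515)<.08)&(np.abs(C[...,1]-.05)<.07)&(C[...,2]>.068)
    m=cv2.morphologyEx(near.astype(np.uint8),cv2.MORPH_OPEN,np.ones((3,3)))
    k=max(cv2.findContours(m,0,1)[0],key=cv2.contourArea)
    P=np.array([onz('top',*p[0],.087)[:2] for p in k])*1000
    r=cv2.minAreaRect(P.astype(np.float32)); c=np.array(r[0])
    print(f,np.round(c,1),np.round(r[1],1),round(r[2],1),'e,u',(c@e).round(1),(c@u).round(1))
print('dome e,u',np.array([525.5,50.5])@e,np.array([525.5,50.5])@u)
cv2.imwrite('pics/s14c.png',cv2.resize(cv2.imread('pics/scene142.png')[190:320,290:430],None,fx=5,fy=4.5))
E
```

```text
110 [513.8  53.6] [60.  99.8] 77.3 e,u 490.0 163.5
111 [514.   53.7] [60.1 99.3] 77.2 e,u 490.2 163.7
140 [510.6  51.9] [60.1 99.6] 78.1 e,u 487.3 161.1
142 [510.6  52.3] [60.4 99.5] 78.1 e,u 487.2 161.5
dome e,u 502.11745 163.02135
```

View pics/s14c.png

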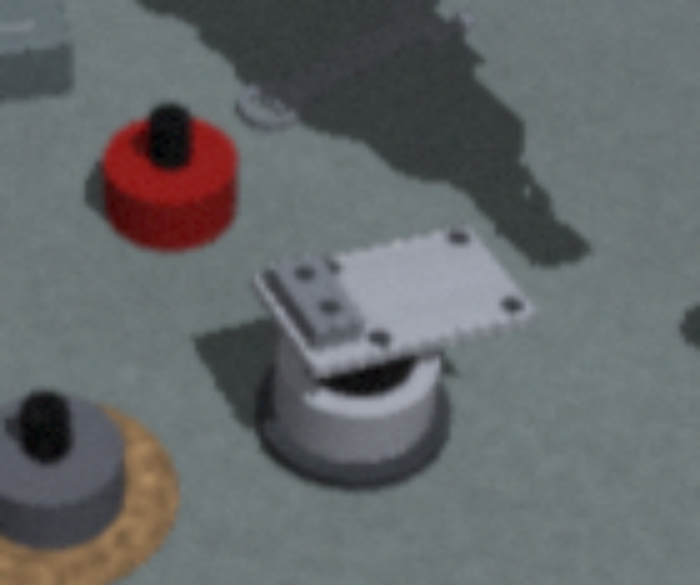

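Request:
play_rows --rows '[[[0,0,0],0,7.6],[[0,0,0],0,7.6],[[0,0,0],0,7.6],[[0,0,0],0,7.6],[[0,0,0],0,7.6],[[0,0,0],0,7.6],[[0,0,0],0,7.6],[[0,0,0],0,7.6],[[0,0,0],0,7.6],[[0,0,0],0,7.6]]'

```text
time: 21.9
ee_pos: [0.3676, 0.085, 0.1953]
tcp_rot: [-40.8, 90.0, 36.7]
wrist_force: [-0.3, 0.5, -0.2]
opening: 0.0758
```

```bash
python3 - <<'E'
from tilt import *
for k in range(10):
  for n in('top',):
    p,d=bot.camera(n);cv2.imwrite(f'pics/{n}15{k}.png',p);np.save(n+f'15{k}.npy',d)
    tilt(n,n+f'15{k}.npy',(.512,.050))
E
```

```text
top top150.npy 973 tilt deg e,u [5.16 4.12] z 0.0859 | back end z 0.0825 block z 153 0.1028
top top151.npy 979 tilt deg e,u [5.   3.96] z 0.0858 | back end z 0.0826 block z 152 0.1033
top top152.npy 978 tilt deg e,u [5.07 4.11] z 0.0858 | back end z 0.0828 block z 150 0.103
top top153.npy 977 tilt deg e,u [5.56 3.45] z 0.0859 | back end z 0.0822 block z 150 0.1032
top top154.npy 972 tilt deg e,u [5.11 3.73] z 0.0856 | back end z 0.0825 block z 153 0.1031
top top155.npy 981 tilt deg e,u [5.08 4.36] z 0.0858 | back end z 0.0824 block z 154 0.1029
top top156.npy 978 tilt deg e,u [4.78 3.96] z 0.0859 | back end z 0.0826 block z 151 0.1028
top top157.npy 979 tilt deg e,u [4.88 3.93] z 0.0858 | back end z 0.0823 block z 151 0.1029
top top158.npy 974 tilt deg e,u [4.94 4.52] z 0.0859 | back end z 0.0823 block z 151 0.1029
top top159.npy 976 tilt deg e,u [4.86 4.1 ] z 0.0856 | back end z 0.0825 block z 152 0.1028
```

It has settled at (+5.0°, +4.0°). Between the two placings, 2.2 mm and 1.5 mm changed the tilt by 8° and 6°, so the real sensitivity is about 4°/mm, steeper than the text says. Interpolating to level, the plate should move +1.4 mm in e and +1.0 mm in u. I'll regrasp.

Request:
play_rows --rows '[[[0,-4,0],0,7.6],[[0,-8,0],0,7.6],[[0,-12,0],0,7.6],[[0,-15,0],0,7.6],[[0,-16,0],0,7.6],[[0,-16,0],0,7.6],[[3,-16,0],0,7.6],[[6,-16,0],0,7.6],[[9,-16,0],0,7.6],[[11,-16,0],0,7.6],[[12.3,-16,0],0,7.6],[[13,-16,0],0,7.6]]'

```text
time: 23.4
ee_pos: [0.5218, 0.0506, 0.0636]
tcp_rot: [105.1, 89.8, -177.4]
wrist_force: [-0.9, 0.1, -0.2]
opening: 0.0758
```

Request:
play_rows --rows '[[[0,0,0],0,7.5],[[0,0,0],0,7],[[0,0,0],0,6.7],[[0,0,0],0,6.4],[[0,0,0],0,6.2],[[0,0,0],0,6.0],[[0,0,0],0,5.7],[[0,0,0],0,5.5],[[0,0,0],0,5.5],[[0,0,0],0,5.5]]' --squeeze 25

```text
time: 24.23
ee_pos: [0.5243, 0.0504, 0.0663]
tcp_rot: [-70.4, 89.9, 7.1]
wrist_force: [-2.3, 0.9, 5.9]
opening: 0.0594
```

```bash
python3 go.py .5238 .0503 .065 77.5; python3 - <<'E'
from tilt import *
p,d=bot.camera('scene');cv2.imwrite('pics/scene16.png',p);np.save('scene16.npy',d);tilt('scene','scene16.npy',(.5125,.053))
E
```

```text
t 24.23 q [  5.5   1.8 -11.5  76.6   0.   18. ] p [0.5243 0.0504 0.0663] zang 77.5 F [-2.3  0.9  5.9] open 0.0594
tilt [ 1.4e-03  2.0e-04 -1.0e+00] shift cm [ 0.13  0.05 -0.02] turn -0.0
scene scene16.npy 187 tilt deg e,u [5.43 3.1 ] z 0.0845 | back end z 0.081 block z 122 0.1012
```

Request:
play_rows --rows '[[[-0.3,0,0],0,5.5],[[-0.6,0,0],0,5.5],[[-0.6,-0.14,0.1],0,5.5],[[-0.6,-0.14,0.1],0,5.5],[[-0.6,-0.14,0.1],0,5.5],[[-0.6,-0.14,0.1],0,5.5]]'

```text
time: 24.78
ee_pos: [0.5253, 0.051, 0.071]
tcp_rot: [107.9, 90.0, -174.6]
wrist_force: [0.8, -0.4, -1.4]
opening: 0.0592
```

```bash
python3 go.py .5238 .0503 .065 77.5; python3 - <<'E'
from tilt import *
p,d=bot.camera('scene');cv2.imwrite('pics/scene17.png',p);np.save('scene17.npy',d);tilt('scene','scene17.npy',(.5135,.053),.093)
cv2.imwrite('pics/s17c.png',cv2.resize(p[190:320,290:430],None,fx=5,fy=4.5))
E
```

```text
t 24.78 q [  5.5   1.9 -10.9  77.2   0.   18. ] p [0.5253 0.051  0.071 ] zang 77.5 F [ 0.8 -0.4 -1.4] open 0.0592
tilt [-5.e-04 -0.e+00 -1.e+00] shift cm [ 0.6   0.13 -0.1 ] turn -0.0
scene scene17.npy 199 tilt deg e,u [5.41 2.72] z 0.0889 | back end z 0.0854 block z 127 0.1057
```

View pics/s17c.png

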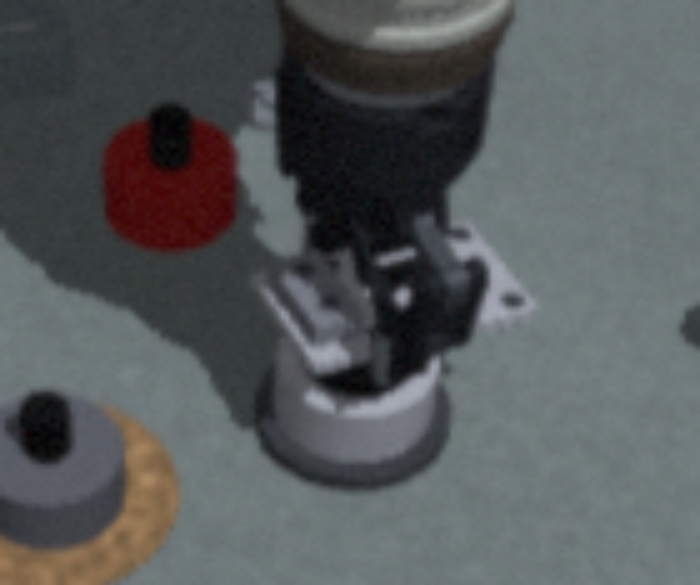

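The tilt stays with the grip and the plate is lifted clear. I'll lower it and release.

Request:
play_rows --rows '[[[0.3,0,0],0,5.5],[[0.45,0,0],0,5.5],[[0.5,0,0],0,5.5],[[0.5,0,0],0,5.5],[[0.5,0,0],0,5.5]]' --squeeze 20

```text
time: 25.25
ee_pos: [0.5254, 0.051, 0.0666]
tcp_rot: [-68.7, 90.0, 8.8]
wrist_force: [-1.5, -0.4, 3.6]
opening: 0.0596
```

```bash
python3 go.py .5253 .051 .065 77.5; python3 - <<'E'
from tilt import *
p,d=bot.camera('scene');np.save('scene18.npy',d);tilt('scene','scene18.npy',(.5135,.053))
E
```

```text
t 25.25 q [  5.5   2.  -11.3  76.7   0.   18. ] p [0.5254 0.051  0.0666] zang 77.49 F [-1.5 -0.4  3.6] open 0.0596
tilt [ 2.e-04  0.e+00 -1.e+00] shift cm [0.16 0.01 0.  ] turn -0.01
scene scene18.npy 193 tilt deg e,u [5.37 3.11] z 0.0846 | back end z 0.081 block z 111 0.1014
```

Request:
play_rows --rows '[[[-0.1,0,0],0,5.5],[[-0.1,0,0],0,5.5],[[-0.1,0,0],0,5.95],[[-0.1,0,0],0,6.0],[[-0.1,0,0],0,6.05],[[-0.1,0,0],0,6.1],[[-0.1,0,0],0,6.2],[[-0.1,0,0],0,6.5],[[-0.1,0,0],0,7],[[-0.1,0,0],0,7.6],[[-0.1,0,0],0,7.6],[[-0.1,0,0],0,7.6]]'

```text
time: 26.3
ee_pos: [0.5255, 0.051, 0.0673]
tcp_rot: [-82.7, 90.0, -5.2]
wrist_force: [0.2, -1.3, 0.8]
opening: 0.076
```

```bash
python3 - <<'E'
from tilt import *
for k in range(3):
    p,d=bot.camera('scene');np.save('scene19.npy',d);tilt('scene','scene19.npy',(.5135,.053))
E
```

```text
scene scene19.npy 186 tilt deg e,u [5.7  0.14] z 0.0843 | back end z 0.0804 block z 135 0.1017
scene scene19.npy 188 tilt deg e,u [5.4  0.86] z 0.0842 | back end z 0.0801 block z 133 0.1015
scene scene19.npy 191 tilt deg e,u [5.05 1.36] z 0.0845 | back end z 0.0809 block z 123 0.1014
```

Request:
play_rows --rows '[[[-1,0,0],0,7.6],[[-3,0,0],0,7.6],[[-6,0,0],0,7.6],[[-9,0,0],0,7.6],[[-12,0,0],0,7.6],[[-13,2,0],0,7.6],[[-13,5,0],0,7.6],[[-13,9,0],0,7.6],[[-13,13,0],0,7.6],[[-13,16,0],0,7.6],[[-13,16,0],0,7.6],[[-13,16,0],0,7.6]]'

```text
time: 27.45
ee_pos: [0.3686, 0.0859, 0.1987]
tcp_rot: [-64.4, 89.8, 13.2]
wrist_force: [0.8, 0.0, -0.6]
opening: 0.0761
```

```bash
cat > look.py <<'E'
import sys
from tilt import *
t=sys.argv[1]
for k in range(2):
  for n in('scene','top'):
    p,d=bot.camera(n);cv2.imwrite(f'pics/{n}{t}{k}.png',p);np.save(n+f'{t}{k}.npy',d)
    tilt(n,n+f'{t}{k}.npy',(.5135,.0535) if n=='scene' else (.513,.0505))
I=cv2.imread(f'pics/top{t}1.png');C=cloud('top',d)
near=(np.abs(C[...,0]-.515)<.08)&(np.abs(C[...,1]-.05)<.07)&(C[...,2]>.068)
m=cv2.morphologyEx(near.astype(np.uint8),cv2.MORPH_OPEN,np.ones((3,3)))
k=max(cv2.findContours(m,0,1)[0],key=cv2.contourArea)
P=np.array([onz('top',*p[0],.087)[:2] for p in k])*1000
r=cv2.minAreaRect(P.astype(np.float32)); c=np.array(r[0])
print(np.round(c,1),np.round(r[1],1),round(r[2],1),'e,u',(c@e).round(1),(c@u).round(1))
E
python3 go.py .5253 .051 .065 77.5; python3 look.py 20
```

```text
t 27.45 q [ 13.1 -19.2 -15.3  93.7   0.   25.6] p [0.3686 0.0859 0.1987] zang 77.57 F [ 0.8  0.  -0.6] open 0.0761
tilt [ 2.9e-03  7.0e-04 -1.0e+00] shift cm [ 13.41 -16.02  -0.06] turn 0.07
scene scene200.npy 630 tilt deg e,u [4.88 0.42] z 0.0842 | back end z 0.0809 block z 120 0.1016
top top200.npy 977 tilt deg e,u [4.97 0.3 ] z 0.086 | back end z 0.0827 block z 152 0.1034
scene scene201.npy 633 tilt deg e,u [4.57 0.47] z 0.0841 | back end z 0.0811 block z 123 0.1014
top top201.npy 975 tilt deg e,u [5.17 0.06] z 0.0861 | back end z 0.0826 block z 153 0.1031
[511.9  53.6] [60.  99.6] 78.0 e,u 488.2 163.1
```

u is now level (+0.3°) but e stays at +5°. The grip keeps the old tilt, so setting down repeats it. This time I'll regrasp, take the tilt out in the grip by pressing the low rear end lightly on the dome, and set the plate down level.

Request:
play_rows --rows '[[[0,-4,0],0,7.6],[[0,-8,0],0,7.6],[[0,-12,0],0,7.6],[[0,-15,0],0,7.6],[[0,-16,0],0,7.6],[[0,-16,0],0,7.6],[[3,-16,0],0,7.6],[[6,-16,0],0,7.6],[[9,-16,0],0,7.6],[[11,-16,0],0,7.6],[[12.3,-16,0],0,7.6],[[12.9,-16,0],0,7.6]]'

```text
time: 28.65
ee_pos: [0.5235, 0.051, 0.0661]
tcp_rot: [106.2, 89.8, -176.3]
wrist_force: [0.5, 0.9, 0.3]
opening: 0.0761
```

Request:
play_rows --rows '[[[0,0,0],0,7.5],[[0,0,0],0,7],[[0,0,0],0,6.6],[[0,0,0],0,6.2],[[0,0,0],0,6.0],[[0,0,0],0,5.7],[[0,0,0],0,5.5],[[0,0,0],0,5.5],[[-0.4,0,0],0,5.5],[[-0.8,0,0],0,5.5],[[-1,0,0],0,5.5],[[-1,0,0],0,5.5]]' --squeeze 20

```text
time: 29.65
ee_pos: [0.5256, 0.051, 0.0788]
tcp_rot: [-73.5, 90.0, 4.0]
wrist_force: [0.1, -0.2, -2.5]
opening: 0.0596
```

```bash
python3 go.py .5253 .051 .065 77.5; python3 - <<'E'
from tilt import *
p,d=bot.camera('scene');np.save('scene21.npy',d);tilt('scene','scene21.npy',(.5135,.053),.097)
E
```

```text
t 29.65 q [  5.5   1.8 -10.2  78.1  -0.   18. ] p [0.5256 0.051  0.0788] zang 77.49 F [ 0.1 -0.2 -2.5] open 0.0596
tilt [ 4.e-04  0.e+00 -1.e+00] shift cm [ 1.38  0.03 -0.01] turn -0.01
scene scene21.npy 208 tilt deg e,u [ 5.48 -1.16] z 0.0939 | back end z 0.0899 block z 138 0.1106
```

Request:
play_rows --rows '[[[0,-1.5,0],0,5.5],[[0,-3,0],0,5.5],[[0,-3,0],0,5.5],[[0.5,-3,0],0,5.5],[[0.9,-3,0],0,5.5],[[1.1,-3,0],0,5.5],[[1.2,-3,0],0,5.5],[[1.3,-3,0],0,5.5],[[1.3,-3,0],0,5.5],[[1.3,-3,0],0,5.5]]'

```text
time: 30.53
ee_pos: [0.5551, 0.0444, 0.066]
tcp_rot: [-85.3, 89.9, -7.8]
wrist_force: [4.0, -1.5, 4.7]
opening: 0.0594
```

```bash
python3 go.py .5253 .051 .065 77.5; python3 - <<'E'
from tilt import *
p,d=bot.camera('scene');np.save('scene22.npy',d);tilt('scene','scene22.npy',(.5428,.0465),.087)
E
```

```text
t 30.53 q [ 4.6  5.8 -7.3 76.8 -0.  17.1] p [0.5551 0.0444 0.066 ] zang 77.5 F [ 4.  -1.5  4.7] open 0.0594
tilt [ 1.9e-03 -3.0e-04 -1.0e+00] shift cm [ 0.1   3.05 -0.  ] turn -0.0
scene scene22.npy 291 tilt deg e,u [-4.57 -0.33] z 0.0842 | back end z 0.0872 block z 121 0.0947
```

It overshot to −4.6°, because the plate sits about 3 mm lower in the grip than before. I'll press the front side back the same way, to TCP z = 0.0682.

Request:
play_rows --rows '[[[-0.6,0,0],0,5.5],[[-1.4,0,0],0,5.5],[[-1.4,2,0],0,5.5],[[-1.4,4,0],0,5.5],[[-1.4,5.5,0],0,5.5],[[-1.4,5.5,0],0,5.5],[[-1.4,5.5,0],0,5.5],[[-0.8,5.5,0],0,5.5],[[-0.4,5.5,0],0,5.5],[[-0.1,5.5,0],0,5.5],[[-0.1,5.5,0],0,5.5],[[-0.1,5.5,0],0,5.5]]'

```text
time: 31.58
ee_pos: [0.5012, 0.0565, 0.066]
tcp_rot: [74.7, 90.0, 152.2]
wrist_force: [-2.4, 1.3, 0.4]
opening: 0.0594
```

```bash
python3 go.py .5253 .051 .068 77.5; python3 - <<'E'
from tilt import *
p,d=bot.camera('scene');np.save('scene23.npy',d);tilt('scene','scene23.npy',(.4891,.0584),.087)
E
```

```text
t 31.58 q [  6.4  -1.2 -14.5  76.7   0.   18.9] p [0.5012 0.0565 0.066 ] zang 77.49 F [-2.4  1.3  0.4] open 0.0594
tilt [-6.e-04  3.e-04 -1.e+00] shift cm [-0.2  -2.47 -0.01] turn -0.01
scene scene23.npy 183 tilt deg e,u [ 5.38 -1.07] z 0.0832 | back end z 0.0794 block z 129 0.0991
```

Request:
play_rows --rows '[[[-0.8,0,0],0,5.5],[[-1.4,0,0],0,5.5],[[-1.4,-2,0],0,5.5],[[-1.4,-4,0],0,5.5],[[-1.4,-5,0],0,5.5],[[-1.4,-5,0],0,5.5],[[-1.4,-5,0],0,5.5],[[-0.8,-5,0],0,5.5],[[-0.4,-5,0],0,5.5],[[-0.2,-5,0],0,5.5],[[-0.2,-5,0],0,5.5],[[-0.2,-5,0],0,5.5]]'

```text
time: 32.63
ee_pos: [0.5495, 0.0457, 0.0685]
tcp_rot: [-94.7, 90.0, -17.2]
wrist_force: [-0.4, -0.9, 1.3]
opening: 0.0592
```

```bash
python3 go.py .5253 .051 .068 77.5; python3 - <<'E'
from tilt import *
p,d=bot.camera('scene');np.save('scene24.npy',d);tilt('scene','scene24.npy',(.538,.0476),.087)
E
```

```text
t 32.63 q [ 4.8  5.1 -7.8 77.1 -0.  17.2] p [0.5495 0.0457 0.0685] zang 77.51 F [-0.4 -0.9  1.3] open 0.0592
tilt [ 1.e-04 -0.e+00 -1.e+00] shift cm [ 0.05  2.48 -0.  ] turn 0.01
scene scene24.npy 229 tilt deg e,u [ 2.15 -0.85] z 0.086 | back end z 0.0844 block z 141 0.1008
```

Request:
play_rows --rows '[[[0.1,0,0],0,5.5],[[0.1,0,0],0,5.5],[[0.1,0,0],0,5.5],[[-0.5,0,0],0,5.5],[[-1,0,0],0,5.5],[[-1,1.2,0],0,5.5],[[-1,2.42,0],0,5.5],[[-1,2.42,0],0,5.5],[[-1,2.42,0],0,5.5],[[-1,2.42,0],0,5.5]]'

```text
time: 33.52
ee_pos: [0.5268, 0.0508, 0.0785]
tcp_rot: [-74.5, 90.0, 3.0]
wrist_force: [0.3, -0.1, -1.6]
opening: 0.0596
```

```bash
python3 go.py .5253 .051 .068 77.5; python3 - <<'E'
from tilt import *
p,d=bot.camera('scene');cv2.imwrite('pics/scene25.png',p);np.save('scene25.npy',d);tilt('scene','scene25.npy',(.514,.053),.099)
# edge positions along e at back end, compare with earlier held views
for f,zc in(('scene17',.089),('scene21',.094),('scene25',.094),('scene8',.14)):
    C=cloud('scene',np.load(f+'.npy')); q=C[...,:2]; a=q@e; b=q@u-.166
    m=(abs(C[...,2]-zc)<.009)&(a<.475)&(a>.43)&(abs(b)<.022)
    if m.sum(): print(f,'back edge e',np.percentile(a[m],[1,3]).round(4), m.sum())
E
```

```text
t 33.52 q [  5.5   1.9 -10.1  78.   -0.   18. ] p [0.5268 0.0508 0.0785] zang 77.5 F [ 0.3 -0.1 -1.6] open 0.0596
tilt [ 8.e-04  0.e+00 -1.e+00] shift cm [ 1.05  0.15 -0.01] turn 0.0
scene scene25.npy 218 tilt deg e,u [ 2.   -0.57] z 0.0962 | back end z 0.0948 block z 110 0.1105
scene17 back edge e [0.4393 0.4395] 96
scene21 back edge e [0.4393 0.4396] 98
scene25 back edge e [0.4396 0.4407] 116
scene8 back edge e [0.4411 0.4414] 103
```

Held tilt is now about +2° and u is level. I'll add 0.4 mm in +e and lower.

Request:
play_rows --rows '[[[0.4,-0.04,0],0,5.5],[[0.75,-0.04,0],0,5.5],[[0.9,-0.04,0],0,5.5],[[0.95,-0.04,0],0,5.5],[[0.95,-0.04,0],0,5.5],[[0.95,-0.04,0],0,5.5]]'

```text
time: 34.07
ee_pos: [0.5266, 0.0507, 0.0687]
tcp_rot: [99.2, 90.0, 176.7]
wrist_force: [-0.1, 0.9, -1.9]
opening: 0.0594
```

```bash
python3 go.py .5260 .051 .068 77.5
```

```text
t 34.07 q [  5.5   2.1 -10.9  77.    0.   18. ] p [0.5266 0.0507 0.0687] zang 77.5 F [-0.1  0.9 -1.9] open 0.0594
tilt [-2.e-04  0.e+00 -1.e+00] shift cm [0.07 0.07 0.01] turn -0.0
```

Request:
play_rows --rows '[[[0.07,0,0],0,5.5],[[0.07,0,0],0,5.5],[[0.07,0,0],0,5.5]]'

```text
time: 34.32
ee_pos: [0.5266, 0.0507, 0.0682]
tcp_rot: [-80.3, 90.0, -2.8]
wrist_force: [-0.9, -0.2, -2.2]
opening: 0.0591
```

```bash
python3 go.py .5260 .051 .068 77.5
```

```text
t 34.32 q [  5.5   2.1 -11.   76.9  -0.   18. ] p [0.5266 0.0507 0.0682] zang 77.5 F [-0.9 -0.2 -2.2] open 0.0591
tilt [ 1.e-04 -0.e+00 -1.e+00] shift cm [0.02 0.07 0.01] turn -0.0
```

Request:
play_rows --rows '[[[0.08,0,0],0,5.5],[[0.08,0,0],0,5.5],[[0.12,0,0],0,5.5],[[0.12,0,0],0,5.5]]'

```text
time: 34.65
ee_pos: [0.5268, 0.0507, 0.0675]
tcp_rot: [-72.1, 90.0, 5.4]
wrist_force: [-2.5, 0.6, 5.3]
opening: 0.0599
```

```bash
python3 go.py .5260 .051 .068 77.5
```

```text
t 34.65 q [  5.5   2.1 -11.   76.8  -0.   18. ] p [0.5268 0.0507 0.0675] zang 77.5 F [-2.5  0.6  5.3] open 0.0599
tilt [ 8.e-04  1.e-04 -1.e+00] shift cm [-0.05  0.08  0.01] turn -0.0
```

Request:
play_rows --rows '[[[-0.07,0,0],0,5.5],[[-0.07,0,0],0,5.5],[[-0.07,0,0],0,5.95],[[-0.07,0,0],0,6.0],[[-0.07,0,0],0,6.05],[[-0.07,0,0],0,6.1],[[-0.07,0,0],0,6.15],[[-0.07,0,0],0,6.2],[[-0.07,0,0],0,6.3],[[-0.07,0,0],0,6.5],[[-0.07,0,0],0,7],[[-0.07,0,0],0,7.6]]'

```text
time: 35.65
ee_pos: [0.5266, 0.0507, 0.0676]
tcp_rot: [-104.5, 90.0, -27.0]
wrist_force: [-0.1, 0.4, 0.2]
opening: 0.0758
```

```bash
python3 go.py .5260 .051 .068 77.5;python3 - <<'E'
from tilt import *
for k in range(3):
    p,d=bot.camera('scene');np.save('scene26.npy',d);tilt('scene','scene26.npy',(.5135,.053))
E
```

```text
t 35.65 q [  5.5   2.1 -11.   76.8  -0.   18. ] p [0.5266 0.0507 0.0676] zang 77.5 F [-0.1  0.4  0.2] open 0.0758
tilt [ 0. -0. -1.] shift cm [-0.04  0.07  0.01] turn -0.0
scene scene26.npy 196 tilt deg e,u [ 5.26 -0.37] z 0.0844 | back end z 0.0806 block z 119 0.1014
scene scene26.npy 197 tilt deg e,u [5.26 0.95] z 0.0844 | back end z 0.0805 block z 118 0.1015
scene scene26.npy 192 tilt deg e,u [4.65 1.99] z 0.0841 | back end z 0.081 block z 120 0.1014
```

Request:
play_rows --rows '[[[-1,0,0],0,7.6],[[-3,0,0],0,7.6],[[-6,0,0],0,7.6],[[-9,0,0],0,7.6],[[-12,0,0],0,7.6],[[-13,2,0],0,7.6],[[-13,5,0],0,7.6],[[-13,9,0],0,7.6],[[-13,13,0],0,7.6],[[-13,16,0],0,7.6],[[-13,16,0],0,7.6],[[-13,16,0],0,7.6]]'

```text
time: 36.8
ee_pos: [0.3698, 0.0857, 0.199]
tcp_rot: [-65.0, 89.8, 12.6]
wrist_force: [-0.0, -0.3, 0.3]
opening: 0.0764
```

```bash
python3 look.py 27
```

```text
scene scene270.npy 624 tilt deg e,u [4.99 1.92] z 0.0843 | back end z 0.0811 block z 116 0.1014
top top270.npy 976 tilt deg e,u [5.02 1.69] z 0.086 | back end z 0.0825 block z 155 0.103
scene scene271.npy 629 tilt deg e,u [5.1  1.59] z 0.0842 | back end z 0.0808 block z 124 0.1018
top top271.npy 971 tilt deg e,u [5.3  0.76] z 0.086 | back end z 0.0825 block z 153 0.1032
[512.   53.3] [60.  99.5] 77.6 e,u 488.3 162.9
```

```bash
python3 - <<'E'
from tilt import *
a=cv2.imread('pics/scene271.png')[225:305,330:420];b=cv2.imread('pics/scene110.png')[225:305,330:420]
cv2.imwrite('pics/cmp.png',np.hstack([cv2.resize(x,(400,360),interpolation=2) for x in(b,a)]))
c=cv2.imread('pics/top271.png')[225:315,250:340];d=cv2.imread('pics/top110.png')[225:315,250:340]
cv2.imwrite('pics/cmpt.png',np.hstack([cv2.resize(x,(400,400),interpolation=2) for x in(d,c)]))
E
```

```text
(no output)
```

View pics/cmp.png

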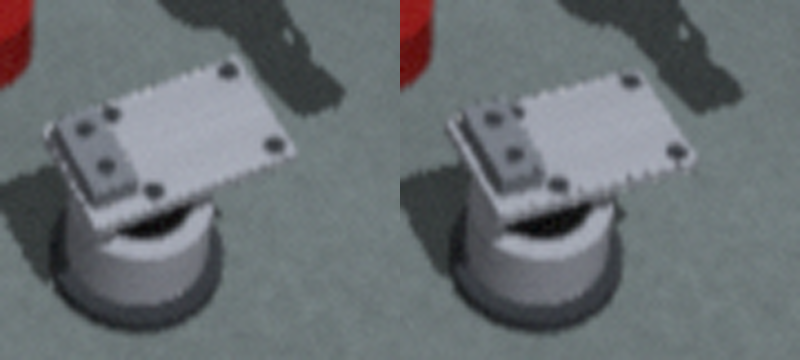

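View pics/cmpt.png

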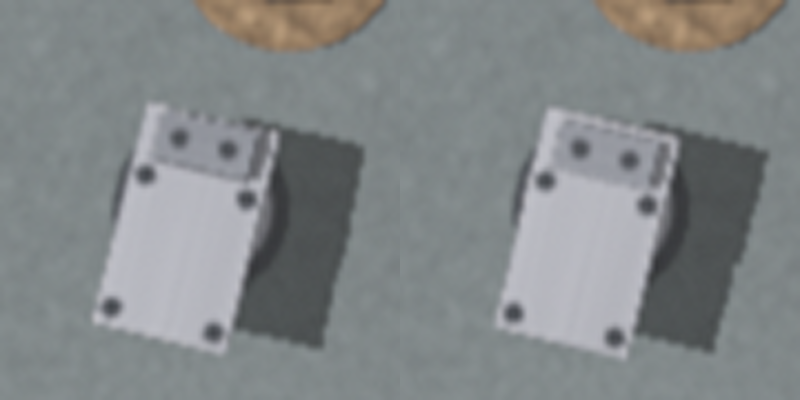

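Holes moved only about 1.4 px (roughly 1.6 mm at the underside), yet the tilt changed by 8°. The plate seems to stick where the release leaves it, so rolling resistance looks likely. I'll test that by pressing the raised block down to level height with closed fingertips.

```bash
python3 go.py .5524 .0452 .115 77.5
```

```text
t 37.0 q [ 12.9 -18.7 -15.   93.7  -0.   25.5] p [0.3711 0.0852 0.1977] zang 77.48 F [-0.3  0.7 -0.5] open 0.0763
tilt [-1.e-04 -1.e-04 -1.e+00] shift cm [  8.27 -18.57   0.02] turn -0.02
```

Request:
play_rows --rows '[[[0,-4,0],0,0],[[0,-8,0],0,0],[[0,-12,0],0,0],[[0,-15.5,0],0,0],[[0,-18,0],0,0],[[0,-18.6,0],0,0],[[3,-18.6,0],0,0],[[6,-18.6,0],0,0],[[7.5,-18.6,0],0,0],[[8.2,-18.6,0],0,0],[[8.2,-18.6,0],0,0],[[8.2,-18.6,0],0,0]]'

```text
time: 38.0
ee_pos: [0.5522, 0.045, 0.1162]
tcp_rot: [-69.4, 90.0, 8.1]
wrist_force: [0.6, 0.1, 0.7]
opening: -0.0
```

```bash
python3 go.py .5524 .0452 .102 77.5; python3 - <<'E'
from tilt import *
p,d=bot.camera('scene');np.save('scene28.npy',d);tilt('scene','scene28.npy',(.5125,.053))
cv2.imwrite('pics/s28c.png',cv2.resize(p[190:320,290:430],None,fx=5,fy=4.5))
E
```

```text
t 38.0 q [ 4.7  4.8 -2.9 82.4  0.  17.2] p [0.5522 0.045  0.1162] zang 77.49 F [0.6 0.1 0.7] open -0.0
tilt [ 1.e-04  0.e+00 -1.e+00] shift cm [ 1.42 -0.02  0.02] turn -0.01
scene scene28.npy 580 tilt deg e,u [4.98 1.93] z 0.0843 | back end z 0.0809 block z 54 0.1015
```

View pics/s28c.png

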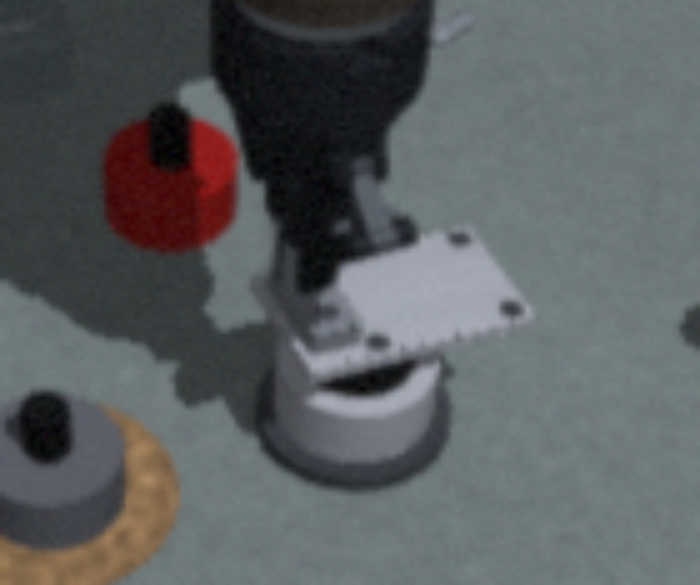

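The closed tips stand over the block at about (315,270). I'll press down gently to level height.

Request:
play_rows --rows '[[[0.7,0,0],0,0],[[1.0,0,0],0,0],[[1.15,0,0],0,0],[[1.25,0,0],0,0],[[1.35,0,0],0,0],[[1.4,0,0],0,0],[[1.4,0,0],0,0],[[1.4,0,0],0,0]]'

```text
time: 38.72
ee_pos: [0.552, 0.0451, 0.1017]
tcp_rot: [-77.4, 90.0, 0.1]
wrist_force: [0.5, 0.1, -0.4]
opening: 0.0001
```

```bash
python3 go.py .5524 .0452 .102 77.5; python3 - <<'E'
from tilt import *
p,d=bot.camera('scene');np.save('scene28.npy',d);tilt('scene','scene28.npy',(.5125,.053))
E
```

```text
t 38.72 q [ 4.7  4.9 -4.3 80.8 -0.  17.2] p [0.552  0.0451 0.1017] zang 77.5 F [ 0.5  0.1 -0.4] open 0.0001
tilt [ 1.e-04  0.e+00 -1.e+00] shift cm [-0.03 -0.03  0.02] turn -0.0
scene scene28.npy 552 tilt deg e,u [-0.49  0.97] z 0.0853 | back end z 0.0859 block z 44 0.0996
```

Request:
play_rows --rows '[[[-0.1,0,0],0,0],[[-0.3,0,0],0,0],[[-0.8,0,0],0,0],[[-1.5,0,0],0,0],[[-2,0,0],0,0]]'

```text
time: 39.18
ee_pos: [0.5522, 0.0452, 0.1228]
tcp_rot: [-71.1, 90.0, 6.4]
wrist_force: [-0.1, -0.2, 0.4]
opening: -0.0005
```

```bash
python3 - <<'E'
from tilt import *
for k in range(4):
    p,d=bot.camera('scene');np.save('scene29.npy',d);tilt('scene','scene29.npy',(.5125,.053))
E
```

```text
scene scene29.npy 630 tilt deg e,u [3.68 0.67] z 0.0844 | back end z 0.0821 block z 80 0.101
scene scene29.npy 622 tilt deg e,u [3.42 2.47] z 0.0845 | back end z 0.0822 block z 72 0.1007
scene scene29.npy 606 tilt deg e,u [3.72 3.69] z 0.0843 | back end z 0.0818 block z 74 0.1014
scene scene29.npy 598 tilt deg e,u [4.47 3.4 ] z 0.0842 | back end z 0.0814 block z 70 0.1016
```

It rolled back to about +4°, so that is a true equilibrium and not sticking. I'll withdraw and take a settled measurement, including hole positions.

Request:
play_rows --rows '[[[-4,0,0],0,7.6],[[-7.5,2,0],0,7.6],[[-7.5,6,0],0,7.6],[[-7.5,10,0],0,7.6],[[-7.5,14,0],0,7.6],[[-7.5,18,0],0,7.6],[[-7.5,18.6,0],0,7.6],[[-7.5,18.6,0],0,7.6]]'

```text
time: 40.05
ee_pos: [0.369, 0.0858, 0.1972]
tcp_rot: [-62.4, 89.9, 15.2]
wrist_force: [0.8, 0.4, 0.9]
opening: 0.0761
```

```bash
python3 look.py 30; python3 - <<'E'
from tilt import *
# 3-D rim-to-centre check: hole centroids in top, all placings
def holes(f,n='top'):
    I=cv2.imread(f'pics/{n}{f}.png');g=cv2.cvtColor(I,6).astype(np.float32)
    C=cloud(n,np.load(f'{n}{f}.npy'))
    q=C[...,:2]-np.array([.512,.052] if n=='top' else [.512,.054]);a=q@e;b=q@u
    pl=(abs(a)<.05)&(abs(b)<.028)&(abs(C[...,2]-.086)<.01)
    m=(pl&(g<125)&((a<-.03)|((a>.005)&(a<.024)))&(abs(b)>.012)).astype(np.uint8)
    N,l,s,c=cv2.connectedComponentsWithStats(m)
    out=[]
    for i in range(1,N):
        if s[i,4]>=4:
            w=(125-g)*(l==i); v,uu=np.mgrid[:480,:640]; p=((w*uu).sum()/w.sum(),(w*v).sum()/w.sum())
            z=np.median(C[...,2][l==i]); P=onz(n,*p,z); out.append((round(P[:2]@e*1000,1),round(P[:2]@u*1000,1),round(z*1000,1),s[i,4]))
    return sorted(out)
for f in('111','142','201','271','301'): print(f,holes(f))
E
```

```text
scene scene300.npy 622 tilt deg e,u [4.62 2.58] z 0.0843 | back end z 0.0812 block z 121 0.1014
top top300.npy 973 tilt deg e,u [4.39 1.61] z 0.0861 | back end z 0.083 block z 154 0.1031
scene scene301.npy 626 tilt deg e,u [4.2  2.32] z 0.0844 | back end z 0.0816 block z 114 0.1012
top top301.npy 975 tilt deg e,u [4.1 1.6] z 0.086 | back end z 0.0833 block z 149 0.1029
[512.   53.4] [59.5 99.3] 77.2 e,u 488.3 162.9
111 [(np.float64(449.0), np.float64(141.0), np.float64(90.3), np.int32(12)), (np.float64(449.3), np.float64(186.8), np.float64(90.1), np.int32(10)), (np.float64(508.9), np.float64(186.5), np.float64(86.8), np.int32(11)), (np.float64(509.0), np.float64(140.9), np.float64(88.8), np.int32(14))]
142 [(np.float64(445.6), np.float64(184.2), np.float64(83.6), np.int32(13)), (np.float64(445.9), np.float64(138.4), np.float64(80.1), np.int32(13)), (np.float64(505.3), np.float64(184.5), np.float64(90.1), np.int32(9)), (np.float64(505.5), np.float64(138.7), np.float64(86.1), np.int32(12))]
201 [(np.float64(446.6), np.float64(186.1), np.float64(83.0), np.int32(10)), (np.float64(446.8), np.float64(140.3), np.float64(82.4), np.int32(13)), (np.float64(506.3), np.float64(140.2), np.float64(88.1), np.int32(10)), (np.float64(506.4), np.float64(186.4), np.float64(88.0), np.int32(12))]
271 [(np.float64(446.7), np.float64(186.0), np.float64(82.9), np.int32(11)), (np.float64(446.8), np.float64(140.2), np.float64(82.7), np.int32(14)), (np.float64(506.4), np.float64(186.0), np.float64(89.3), np.int32(12)), (np.float64(506.6), np.float64(139.9), np.float64(87.1), np.int32(13))]
301 [(np.float64(446.8), np.float64(140.3), np.float64(82.4), np.int32(14)), (np.float64(446.8), np.float64(185.9), np.float64(85.2), np.int32(11)), (np.float64(506.6), np.float64(139.7), np.float64(87.3), np.int32(13)), (np.float64(506.7), np.float64(185.8), np.float64(87.5), np.int32(13))]
```

The hole centroids make it consistent. Corrected for tilt, the tilt is steep near the apex and flattens beyond it, with level at hole-centre e = 478.35 and u = 163.35. That agrees with my direct dome measurement (502.1, 163.0) to 0.3 mm. The plate needs +1.05 mm in e and +0.25 mm in u. I'll regrasp and check slip on the rear hole in the scene view.

Request:
play_rows --rows '[[[0,-4,0],0,7.6],[[0,-8,0],0,7.6],[[0,-12,0],0,7.6],[[0,-15,0],0,7.6],[[0,-15.8,0],0,7.6],[[0,-15.8,0],0,7.6],[[4,-15.8,0],0,7.6],[[8,-15.8,0],0,7.6],[[11,-15.8,0],0,7.6],[[12.5,-15.8,0],0,7.6],[[13.1,-15.8,0],0,7.6],[[13.1,-15.8,0],0,7.2]]'

```text
time: 41.25
ee_pos: [0.5235, 0.0511, 0.0643]
tcp_rot: [106.8, 89.8, -175.7]
wrist_force: [0.2, -0.2, 0.8]
opening: 0.072
```

Request:
play_rows --rows '[[[0,0,0],0,7],[[0,0,0],0,6.6],[[0,0,0],0,6.2],[[0,0,0],0,6.0],[[-0.05,0,0],0,5.7],[[-0.1,0,0],0,5.5],[[-0.1,0,0],0,5.5],[[-0.1,0,0],0,5.5],[[-0.1,0,0],0,5.5]]' --squeeze 20

```text
time: 42.0
ee_pos: [0.525, 0.0512, 0.0671]
tcp_rot: [-70.5, 89.9, 7.0]
wrist_force: [0.4, 0.4, 5.1]
opening: 0.0595
```

```bash
python3 go.py .5253 .051 .065 77.5; python3 - <<'E'
from tilt import *
p,d=bot.camera('scene');cv2.imwrite('pics/scene31.png',p);np.save('scene31.npy',d);tilt('scene','scene31.npy',(.5125,.053))
for f in('scene301','scene31','scene271'):
    g=cv2.cvtColor(cv2.imread(f'pics/{f}.png'),6).astype(np.float32)
    w=np.clip(110-g[245:262,380:405],0,None); v,uu=np.mgrid[245:262,380:405]
    print(f,(w*uu).sum()/w.sum(),(w*v).sum()/w.sum(),w.sum())
cv2.imwrite('pics/s31c.png',cv2.resize(p[215:305,330:420],None,fx=6,fy=6,interpolation=2))
E
```

```text
t 42.0 q [  5.6   1.9 -11.3  76.7   0.   18.1] p [0.525  0.0512 0.0671] zang 77.5 F [0.4 0.4 5.1] open 0.0595
tilt [ 9.e-04  1.e-04 -1.e+00] shift cm [ 0.21 -0.03 -0.01] turn -0.0
scene scene31.npy 213 tilt deg e,u [ 5.35 -0.19] z 0.0848 | back end z 0.081 block z 111 0.1012
scene301 397.6067961165049 247.7877947295423 2884.0
scene31 383.5103349964362 255.57608695652175 5612.0
scene271 397.54322305229454 247.8993240839559 2811.0
```

View pics/s31c.png

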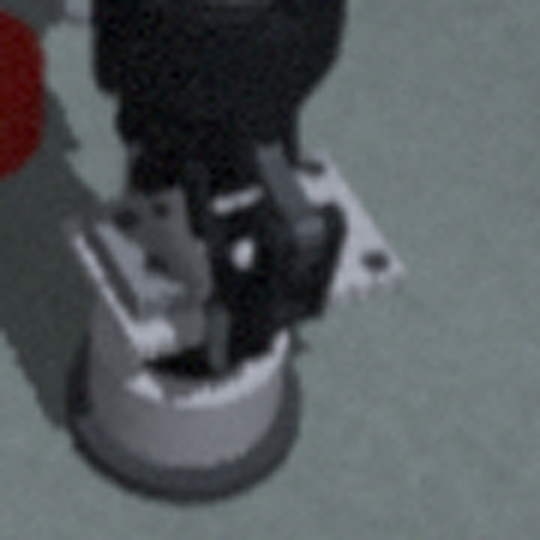

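The rear-right hole is at about (392.5,258.3) in the full image. I'll refine its centroid, comparing before and after the grip.

```bash
cat > hole.py <<'E'
from tilt import *
def hole(f,c=(392.5,258.3)):
    g=cv2.cvtColor(cv2.imread(f'pics/{f}.png'),6).astype(np.float32)
    c=np.array(c,float)
    for _ in range(6):
        x,y=np.round(c).astype(int); v,uu=np.mgrid[y-4:y+5,x-4:x+5]
        P=g[y-4:y+5,x-4:x+5]; bg=np.percentile(P,75); w=np.clip(bg-15-P,0,None)*(np.hypot(uu-c[0],v-c[1])<3.6)
        c=np.array([(w*uu).sum(),(w*v).sum()])/w.sum()
    return c
E
python3 - <<'E'
from hole import *
for f in('scene271','scene300','scene301','scene31'):
    c=hole(f,(392,258)); P=onz('scene',*c,.081)[:2]*1000; print(f,c.round(2),'e,u',(P@e).round(2),(P@u).round(2))
E
```

```text
scene271 [391.85 258.56] e,u 447.1 188.25
scene300 [391.84 258.26] e,u 446.75 187.54
scene301 [392.12 257.82] e,u 445.7 186.75
scene31 [392.25 258.16] e,u 445.87 187.65
```

Request:
play_rows --rows '[[[-0.2,0,0],0,5.5],[[-0.4,0,0],0,5.5],[[-0.4,-0.1,0.025],0,5.5],[[-0.4,-0.1,0.025],0,5.5],[[-0.4,-0.1,0.025],0,5.5],[[-0.4,-0.1,0.025],0,5.5]]'

```text
time: 42.55
ee_pos: [0.5255, 0.0512, 0.0703]
tcp_rot: [110.6, 90.0, -171.9]
wrist_force: [-0.1, -0.6, -2.0]
opening: 0.0593
```

```bash
python3 go.py .5261 .0512 .065 77.5; python3 - <<'E'
from hole import *
p,d=bot.camera('scene');cv2.imwrite('pics/scene32.png',p);np.save('scene32.npy',d);tilt('scene','scene32.npy',(.5135,.053),.092)
z=bot.get_obs()['ee_pos'][2]-.0671+.081
c=hole('scene32',(393,256)); P=onz('scene',*c,z)[:2]*1000; print(c.round(2),'e,u',(P@e).round(2),(P@u).round(2),z)
E
```

```text
t 42.55 q [  5.6   2.  -10.9  77.2  -0.   18.1] p [0.5255 0.0512 0.0703] zang 77.5 F [-0.1 -0.6 -2. ] open 0.0593
tilt [-6.e-04 -1.e-04 -1.e+00] shift cm [ 0.53 -0.06  0.01] turn -0.0
scene scene32.npy 201 tilt deg e,u [4.91 0.6 ] z 0.0878 | back end z 0.0845 block z 116 0.1046
[392.09 257.32] e,u 446.68 187.77 0.08424203198402028
```

Request:
play_rows --rows '[[[0.1,-0.05,0.01],0,5.5],[[0.25,-0.05,0.01],0,5.5],[[0.32,-0.05,0.01],0,5.5],[[0.32,-0.05,0.01],0,5.5],[[0.32,-0.05,0.01],0,5.5]]'

```text
time: 43.02
ee_pos: [0.5262, 0.0512, 0.0673]
tcp_rot: [60.0, 90.0, 137.5]
wrist_force: [-0.0, 0.4, -2.0]
opening: 0.0593
```

```bash
python3 go.py .5261 .0512 .065 77.5
```

```text
t 43.02 q [  5.6   2.1 -11.1  76.8   0.   18.1] p [0.5262 0.0512 0.0673] zang 77.5 F [-0.   0.4 -2. ] open 0.0593
tilt [-1.e-04  1.e-04 -1.e+00] shift cm [ 0.23  0.01 -0.  ] turn -0.0
```

Request:
play_rows --rows '[[[0.06,0,0],0,5.5],[[0.06,0,0],0,5.5],[[0.06,0,0],0,5.5]]'

```text
time: 43.27
ee_pos: [0.5263, 0.0512, 0.0672]
tcp_rot: [-73.7, 90.0, 3.8]
wrist_force: [-2.0, 0.3, 3.1]
opening: 0.0594
```

Request:
play_rows --rows '[[[0.04,0,0],0,5.5],[[0.04,0,0],0,5.5]]'

```text
time: 43.43
ee_pos: [0.5263, 0.0512, 0.0671]
tcp_rot: [-73.1, 90.0, 4.4]
wrist_force: [-2.9, -0.5, 6.1]
opening: 0.0596
```

Request:
play_rows --rows '[[[-0.08,0,0],0,5.5],[[-0.08,0,0],0,5.5],[[-0.08,0,0],0,5.95],[[-0.08,0,0],0,6.0],[[-0.08,0,0],0,6.05],[[-0.08,0,0],0,6.1],[[-0.08,0,0],0,6.2],[[-0.08,0,0],0,6.5],[[-0.08,0,0],0,7],[[-0.08,0,0],0,7.6],[[-0.08,0,0],0,7.6]]'

```text
time: 44.35
ee_pos: [0.5262, 0.0512, 0.0672]
tcp_rot: [101.0, 90.0, 178.5]
wrist_force: [0.1, -0.2, -0.0]
opening: 0.0759
```

Request:
play_rows --rows '[[[-1,0,0],0,7.6],[[-3,0,0],0,7.6],[[-6,0,0],0,7.6],[[-9,0,0],0,7.6],[[-12,0,0],0,7.6],[[-13,2,0],0,7.6],[[-13,5,0],0,7.6],[[-13,9,0],0,7.6],[[-13,13,0],0,7.6],[[-13,16,0],0,7.6],[[-13,16,0],0,7.6]]'

```text
time: 45.27
ee_pos: [0.3662, 0.0863, 0.1989]
tcp_rot: [-48.0, 89.9, 29.6]
wrist_force: [-0.8, -0.3, -0.4]
opening: 0.0758
```

```bash
python3 look.py 33; python3 - <<'E'
from tilt import *
def holes(f,n='top'):
    I=cv2.imread(f'pics/{n}{f}.png');g=cv2.cvtColor(I,6).astype(np.float32)
    C=cloud(n,np.load(f'{n}{f}.npy'))
    q=C[...,:2]-np.array([.513,.052]);a=q@e;b=q@u
    pl=(abs(a)<.05)&(abs(b)<.028)&(abs(C[...,2]-.086)<.01)
    m=(pl&(g<125)&((a<-.03)|((a>.005)&(a<.024)))&(abs(b)>.012)).astype(np.uint8)
    N,l,s,c=cv2.connectedComponentsWithStats(m); out=[]
    for i in range(1,N):
        if s[i,4]>=4:
            w=(125-g)*(l==i); v,uu=np.mgrid[:480,:640]; p=((w*uu).sum()/w.sum(),(w*v).sum()/w.sum())
            P=onz(n,*p,np.median(C[...,2][l==i])); out.append([P[:2]@e*1000,P[:2]@u*1000])
    return np.round(out,1).tolist(),np.mean(out,0).round(2)
print(holes('330'),holes('331'))
E
```

```text
scene scene330.npy 668 tilt deg e,u [ 2.85 -1.77] z 0.0849 | back end z 0.083 block z 113 0.1007
top top330.npy 973 tilt deg e,u [ 3.35 -1.95] z 0.0865 | back end z 0.0844 block z 158 0.1023
scene scene331.npy 670 tilt deg e,u [ 2.92 -1.83] z 0.0849 | back end z 0.0828 block z 115 0.1007
top top331.npy 971 tilt deg e,u [ 2.56 -1.32] z 0.0865 | back end z 0.0851 block z 158 0.1021
[512.9  53.7] [60.  99.7] 77.6 e,u 489.1 163.4
([[507.7, 186.8], [507.7, 140.7], [447.8, 186.6], [447.7, 140.8]], array([477.7 , 163.74])) ([[507.7, 186.8], [507.8, 140.8], [447.8, 186.2], [447.7, 140.8]], array([477.74, 163.66]))
```

The tilt is down to e +2.9° and u −1.7°, and the position data agree (zero at 478.37, 163.33). One more trim: +0.27 mm in e and −0.13 mm in u.

Request:
play_rows --rows '[[[0,-4,0],0,7.6],[[0,-8,0],0,7.6],[[0,-12,0],0,7.6],[[0,-15,0],0,7.6],[[0,-16,0],0,7.6],[[0,-16,0],0,7.6],[[4,-16,0],0,7.6],[[8,-16,0],0,7.6],[[11,-16,0],0,7.6],[[12.5,-16,0],0,7.6],[[13,-16,0],0,7.6],[[13,-16,0],0,7.2]]'

```text
time: 46.47
ee_pos: [0.525, 0.0512, 0.0663]
tcp_rot: [106.9, 89.9, -175.6]
wrist_force: [0.0, -0.3, 0.9]
opening: 0.072
```

Request:
play_rows --rows '[[[0,0,0],0,7],[[0,0,0],0,6.6],[[0,0,0],0,6.2],[[0,0,0],0,6.0],[[-0.1,0,0],0,5.7],[[-0.15,0,0],0,5.5],[[-0.2,0,0],0,5.5],[[-0.2,0,0],0,5.5]]' --squeeze 20

```text
time: 47.13
ee_pos: [0.526, 0.0512, 0.069]
tcp_rot: [111.4, 90.0, -171.1]
wrist_force: [0.2, -0.0, -2.2]
opening: 0.0593
```

```bash
python3 go.py .5261 .0512 .065 77.5
```

```text
t 47.13 q [  5.6   2.1 -10.9  77.   -0.   18.1] p [0.526  0.0512 0.069 ] zang 77.5 F [ 0.2 -0.  -2.2] open 0.0593
tilt [-5.e-04 -1.e-04 -1.e+00] shift cm [ 0.4 -0.   0. ] turn -0.0
```

Request:
play_rows --rows '[[[0,-0.03,-0.013],0,5.5],[[0.08,-0.03,-0.013],0,5.5],[[0.1,-0.03,-0.013],0,5.5],[[0.1,-0.03,-0.013],0,5.5]]'

```text
time: 47.47
ee_pos: [0.5264, 0.051, 0.0688]
tcp_rot: [-67.6, 90.0, 9.9]
wrist_force: [-2.3, -0.1, 4.6]
opening: 0.0594
```

Request:
play_rows --rows '[[[0.04,0,0],0,5.5],[[0.04,0,0],0,5.5]]'

```text
time: 47.63
ee_pos: [0.5264, 0.051, 0.0687]
tcp_rot: [-69.6, 90.0, 7.9]
wrist_force: [-4.8, -0.5, 7.2]
opening: 0.0597
```

Request:
play_rows --rows '[[[-0.1,0,0],0,5.5],[[-0.1,0,0],0,5.5],[[-0.1,0,0],0,5.95],[[-0.1,0,0],0,6.0],[[-0.1,0,0],0,6.05],[[-0.1,0,0],0,6.1],[[-0.1,0,0],0,6.2],[[-0.1,0,0],0,6.5],[[-0.1,0,0],0,7],[[-0.1,0,0],0,7.6],[[-0.1,0,0],0,7.6]]'

```text
time: 48.55
ee_pos: [0.5265, 0.051, 0.0688]
tcp_rot: [-103.5, 90.0, -26.0]
wrist_force: [0.5, -0.3, -0.5]
opening: 0.0761
```

Request:
play_rows --rows '[[[-1,0,0],0,7.6],[[-3,0,0],0,7.6],[[-6,0,0],0,7.6],[[-9,0,0],0,7.6],[[-12,0,0],0,7.6],[[-13,2,0],0,7.6],[[-13,5,0],0,7.6],[[-13,9,0],0,7.6],[[-13,13,0],0,7.6],[[-13,16,0],0,7.6],[[-13,16,0],0,7.6]]'

```text
time: 49.47
ee_pos: [0.3665, 0.0862, 0.2005]
tcp_rot: [-45.2, 89.9, 32.3]
wrist_force: [0.3, -0.3, -0.4]
opening: 0.0758
```

```bash
python3 look.py 34; python3 go.py .47 -.24 .199 66.7
```

```text
scene scene340.npy 639 tilt deg e,u [4.22 1.72] z 0.0844 | back end z 0.0816 block z 110 0.1015
top top340.npy 977 tilt deg e,u [3.94 1.46] z 0.0861 | back end z 0.0833 block z 156 0.1029
scene scene341.npy 630 tilt deg e,u [3.85 1.86] z 0.0844 | back end z 0.0819 block z 114 0.101
top top341.npy 978 tilt deg e,u [3.32 1.21] z 0.0862 | back end z 0.084 block z 157 0.1028
[512.5  53.3] [60.1 99.5] 77.5 e,u 488.8 162.9
t 49.67 q [ 13.  -18.8 -14.9  93.8  -0.   25.5] p [0.3709 0.0856 0.1994] zang 77.5 F [ 0.5 -0.2 -0.2] open 0.0761
tilt [ 1.2e-03  2.0e-04 -1.0e+00] shift cm [  0.04 -16.73 -29.65] turn 10.8
```

Pressing while tilted slid it back slightly (e +3.8°, u +1.5°). There is time for one more trim, this time releasing from barely touching with no press: +0.42 mm in e and +0.15 mm in u.

Request:
play_rows --rows '[[[0,-4,0],0,7.6],[[0,-8,0],0,7.6],[[0,-12,0],0,7.6],[[0,-15,0],0,7.6],[[0,-16,0],0,7.6],[[0,-16,0],0,7.6],[[4,-16,0],0,7.6],[[8,-16,0],0,7.6],[[11,-16,0],0,7.6],[[12.5,-16,0],0,7.6],[[13,-16,0],0,7.6],[[13,-16,0],0,7]]'

```text
time: 50.67
ee_pos: [0.5253, 0.051, 0.0679]
tcp_rot: [106.8, 89.9, -175.6]
wrist_force: [-0.1, -0.5, 1.0]
opening: 0.07
```

Request:
play_rows --rows '[[[0,0,0],0,6.6],[[0,0,0],0,6.2],[[0,0,0],0,6.0],[[-0.1,0,0],0,5.7],[[-0.15,0,0],0,5.5],[[-0.2,0,0],0,5.5],[[-0.2,0,0],0,5.5]]' --squeeze 20

```text
time: 51.25
ee_pos: [0.5265, 0.051, 0.0709]
tcp_rot: [99.7, 90.0, 177.2]
wrist_force: [1.0, -1.0, -0.6]
opening: 0.0593
```

```bash
python3 go.py .5261 .0512 .065 77.5
```

```text
t 51.25 q [  5.5   2.  -10.7  77.2   0.   18. ] p [0.5265 0.051  0.0709] zang 77.5 F [ 1.  -1.  -0.6] open 0.0593
tilt [-0.  0. -1.] shift cm [0.59 0.04 0.01] turn -0.0
```

Request:
play_rows --rows '[[[-0.06,0,0],0,5.5],[[-0.06,-0.042,0.015],0,5.5],[[-0.06,-0.042,0.015],0,5.5],[[-0.02,-0.042,0.015],0,5.5],[[-0.02,-0.042,0.015],0,5.5]]'

```text
time: 51.67
ee_pos: [0.5269, 0.0511, 0.0709]
tcp_rot: [105.0, 90.0, -177.5]
wrist_force: [-0.1, -0.0, -0.9]
opening: 0.0592
```

Contact is light (about 1 N). I'll release, rise, and look.

Request:
play_rows --rows '[[[0,0,0],0,5.95],[[0,0,0],0,6.0],[[0,0,0],0,6.05],[[0,0,0],0,6.1],[[0,0,0],0,6.2],[[0,0,0],0,6.5],[[0,0,0],0,7],[[0,0,0],0,7.6],[[-1,0,0],0,7.6],[[-4,0,0],0,7.6],[[-8,0,0],0,7.6],[[-12,0,0],0,7.6]]'

```text
time: 52.67
ee_pos: [0.5261, 0.051, 0.1926]
tcp_rot: [106.9, 89.9, -175.6]
wrist_force: [1.8, -0.2, 0.9]
opening: 0.0757
```

```bash
python3 - <<'E'
from tilt import *
for k in range(2):
    p,d=bot.camera('scene');np.save('scene35.npy',d);tilt('scene','scene35.npy',(.5135,.0535))
E
python3 go.py .46 -.235 .2 66.7
```

```text
scene scene35.npy 643 tilt deg e,u [ 5.68 -1.31] z 0.0844 | back end z 0.0806 block z 129 0.102
scene scene35.npy 636 tilt deg e,u [ 5.36 -1.08] z 0.0843 | back end z 0.0808 block z 122 0.1015
t 52.77 q [ 5.5  1.3  2.6 90.7 -0.  18. ] p [0.5291 0.0512 0.1988] zang 77.5 F [-0.  -0.1 -0.1] open 0.0758
tilt [ 0.0101  0.001  -0.9999] shift cm [ -0.22   0.54 -29.44] turn 10.8
```

```bash
python3 - <<'E'
from hole import *
for k in range(3):
    p,d=bot.camera('scene');cv2.imwrite(f'pics/scene36{k}.png',p);np.save('scene36.npy',d);tilt('scene','scene36.npy',(.5135,.0535))
for f in('scene360','scene361','scene362','scene340','scene341','scene330','scene331','scene300','scene201','scene110','scene111'):
    r=[]
    for c0 in((392,258),(382,242)):
        c=hole(f,c0); P=onz('scene',*c,.083)[:2]*1000; r+= [c.round(1).tolist(),(P@e).round(2),(P@u).round(2)]
    print(f,r)
E
```

```text
scene scene36.npy 638 tilt deg e,u [ 5.11 -0.43] z 0.0843 | back end z 0.0809 block z 131 0.1013
scene scene36.npy 634 tilt deg e,u [5.17 0.1 ] z 0.0845 | back end z 0.081 block z 126 0.1015
scene scene36.npy 629 tilt deg e,u [ 5.1  -0.23] z 0.0843 | back end z 0.0809 block z 122 0.1015
scene360 [[392.1, 258.9], np.float64(447.87), np.float64(190.47), [381.5, 241.8], np.float64(447.14), np.float64(142.01)]
scene361 [[392.1, 258.8], np.float64(447.86), np.float64(190.24), [381.5, 241.9], np.float64(447.06), np.float64(142.19)]
scene362 [[392.1, 258.8], np.float64(447.91), np.float64(190.28), [381.4, 241.8], np.float64(447.21), np.float64(142.03)]
scene340 [[391.7, 258.1], np.float64(447.71), np.float64(188.51), [381.1, 241.7], np.float64(447.74), np.float64(141.4)]
scene341 [[391.7, 258.0], np.float64(447.55), np.float64(188.13), [381.1, 241.6], np.float64(447.65), np.float64(141.19)]
scene330 [[391.8, 258.5], np.float64(448.06), np.float64(189.36), [381.3, 241.6], np.float64(447.15), np.float64(141.38)]
scene331 [[391.8, 258.5], np.float64(448.1), np.float64(189.29), [381.1, 241.4], np.float64(447.31), np.float64(140.67)]
scene300 [[391.8, 258.3], np.float64(447.69), np.float64(188.88), [381.3, 241.9], np.float64(447.44), np.float64(142.07)]
scene201 [[392.0, 258.5], np.float64(447.71), np.float64(189.44), [381.4, 241.8], np.float64(447.23), np.float64(141.99)]
scene110 [[391.4, 256.9], np.float64(446.91), np.float64(185.45), [380.7, 240.0], np.float64(446.35), np.float64(136.89)]
scene111 [[391.4, 257.1], np.float64(447.06), np.float64(185.84), [380.7, 239.9], np.float64(446.26), np.float64(136.8)]
```

Settled at e +5.1°, u −0.2°. Every grip cycle has lost about 0.55 mm towards −e, so the last trim was cancelled. I'll allow for that bias with +1.6 mm in e. There is time for exactly one more cycle.

Request:
play_rows --rows '[[[4,0,0],0,7.6],[[8,0,0],0,7.6],[[10.5,0,0],0,7.6],[[11.6,0,0],0,7.6],[[12,0,0],0,7.6],[[12,0,0],0,7],[[12,0,0],0,6.5],[[12,0,0],0,6.0],[[11.9,0,0],0,5.7],[[11.85,0,0],0,5.5],[[11.8,0,0],0,5.5],[[11.8,0,0],0,5.5]]'

```text
time: 53.92
ee_pos: [0.5271, 0.0511, 0.0733]
tcp_rot: [-67.1, 90.0, 10.4]
wrist_force: [0.4, -0.0, -2.3]
opening: 0.0594
```

Request:
play_rows --rows '[[[-0.1,0,0],0,5.5],[[-0.1,-0.16,0],0,5.5],[[-0.1,-0.16,0],0,5.5],[[-0.03,-0.16,0],0,5.5],[[-0.03,-0.16,0],0,5.5]]'

```text
time: 54.33
ee_pos: [0.5285, 0.0507, 0.0732]
tcp_rot: [-79.8, 90.0, -2.3]
wrist_force: [-0.3, -0.3, -1.1]
opening: 0.0592
```

Light contact (about 1 N). Releasing.

Request:
play_rows --rows '[[[0,0,0],0,5.95],[[0,0,0],0,6.0],[[0,0,0],0,6.05],[[0,0,0],0,6.1],[[0,0,0],0,6.2],[[0,0,0],0,6.5],[[0,0,0],0,7],[[0,0,0],0,7.6],[[-1,0,0],0,7.6],[[-4,0,0],0,7.6],[[-8,0,0],0,7.6],[[-12,0,0],0,7.6]]'

```text
time: 55.33
ee_pos: [0.5277, 0.0506, 0.1949]
tcp_rot: [108.3, 89.9, -174.2]
wrist_force: [1.3, 0.4, 0.5]
opening: 0.076
```

```bash
python3 - <<'E'
from tilt import *
for k in range(3):
    p,d=bot.camera('scene');np.save('scene37.npy',d);tilt('scene','scene37.npy',(.5145,.0535))
E
python3 go.py .46 -.235 .2 66.7
```

```text
scene scene37.npy 663 tilt deg e,u [1.84 0.43] z 0.085 | back end z 0.0838 block z 117 0.1004
scene scene37.npy 671 tilt deg e,u [1.15 0.14] z 0.085 | back end z 0.0844 block z 113 0.1
scene scene37.npy 670 tilt deg e,u [ 0.79 -0.26] z 0.0853 | back end z 0.0847 block z 114 0.0996
t 55.48 q [ 5.5  1.6  2.8 90.8  0.  18. ] p [0.53   0.0508 0.1977] zang 77.5 F [ 0.2  0.  -1.1] open 0.0761
tilt [ 6.5e-03  7.0e-04 -1.0e+00] shift cm [ -0.29   0.64 -29.42] turn 10.8
```

Tilt is now about 1° and 0°. On to the lever: I'll close the fingers, move behind the ball, and take a last look at the plate on the way.

Request:
play_rows --rows '[[[0,0.1,-4],2,0],[[0,0.3,-8],5,0],[[0,0.4,-12],8,0],[[0,0.5,-16],10.8,0],[[0,0.6,-20],10.8,0],[[0,0.7,-24],10.8,0],[[0,0.8,-28],10.8,0],[[0,0.8,-29],10.8,0],[[0,0.8,-29],10.8,0],[[0,0.8,-29],10.8,0]]'

```text
time: 56.32
ee_pos: [0.4575, -0.2308, 0.1927]
tcp_rot: [72.8, 89.9, 139.4]
wrist_force: [0.4, 0.4, -0.2]
opening: 0.0001
```

```bash
python3 look.py 38; python3 go.py .459 -.23 .095 66.7; python3 - <<'E'
from h import *
a=cv2.imread('pics/scene381.png')[110:260,220:400]
cv2.imwrite('pics/s38c.png',cv2.resize(a,None,fx=4,fy=4))
S=cloud('scene',np.load('scene381.npy'))
# ball by circle of dark pixels in scene / plane z=.11 
E
```

```text
scene scene380.npy 661 tilt deg e,u [ 2.93 -0.15] z 0.0847 | back end z 0.0827 block z 117 0.1005
top top380.npy 972 tilt deg e,u [ 3.45 -0.44] z 0.0862 | back end z 0.084 block z 156 0.1024
scene scene381.npy 648 tilt deg e,u [3.69 0.23] z 0.0845 | back end z 0.0821 block z 112 0.101
top top381.npy 973 tilt deg e,u [ 4.35 -0.03] z 0.0861 | back end z 0.0831 block z 157 0.1027
[512.6  53.5] [60.  99.8] 77.9 e,u 488.9 163.1
t 56.52 q [-26.6  -0.8  -0.1  90.7   0.   -3.4] p [ 0.4582 -0.2294  0.1932] zang 66.8 F [ 0.1 -0.4  0.4] open -0.0006
tilt [-2.e-04  3.e-04 -1.e+00] shift cm [ 9.82 -0.09 -0.02] turn 0.1
```

View pics/s38c.png

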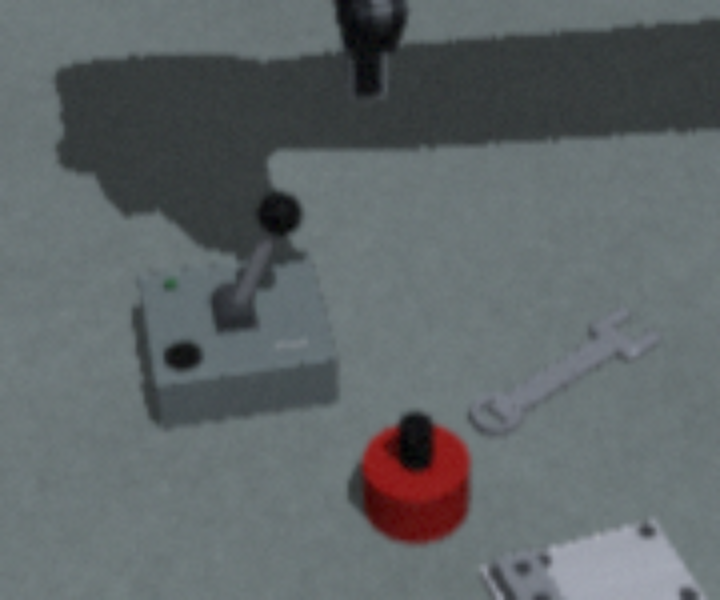

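The plate is still rocking slowly, so earlier readings taken soon after release included the rocking. I'll go on to the lever position and watch it settle.

Request:
play_rows --rows '[[[4,0,0],0,0],[[8,0,0],0,0],[[9.5,0,0],0,0],[[9.8,0,0],0,0],[[9.8,0,0],0,0]]'

```text
time: 56.93
ee_pos: [0.4577, -0.2296, 0.0947]
tcp_rot: [84.2, 89.9, 151.0]
wrist_force: [0.8, -0.3, -0.2]
opening: 0.0005
```

```bash
python3 go.py .459 -.23 .095 66.7; python3 look.py 39
```

```text
t 56.93 q [-26.6  -0.6 -10.7  79.9   0.   -3.4] p [ 0.4577 -0.2296  0.0947] zang 66.78 F [ 0.8 -0.3 -0.2] open 0.0005
tilt [-1.4e-03  8.0e-04 -1.0e+00] shift cm [-0.03 -0.13  0.02] turn 0.08
scene scene390.npy 660 tilt deg e,u [2.52 0.04] z 0.0849 | back end z 0.0832 block z 117 0.1005
top top390.npy 975 tilt deg e,u [ 3.05 -0.75] z 0.0863 | back end z 0.0843 block z 156 0.1028
scene scene391.npy 653 tilt deg e,u [3.5  0.19] z 0.0846 | back end z 0.0822 block z 115 0.1009
top top391.npy 971 tilt deg e,u [ 4.   -0.22] z 0.0863 | back end z 0.0835 block z 155 0.1028
[512.6  53.5] [60.  99.8] 77.9 e,u 488.9 163.1
```

The rocking is centred near e ≈ +2.6°, with u ≈ 0. Before throwing the lever I have time for one more trim of about +1.5 mm in e, so I'll go back.

Request:
play_rows --rows '[[[-4,0,0],0,3],[[-8,0,0],0,7.6],[[-9.8,0.6,4],-2,7.6],[[-9.8,1.3,8],-5,7.6],[[-9.8,2,12],-8,7.6],[[-9.8,2.6,16],-10.8,7.6],[[-9.8,3.2,20],-10.8,7.6],[[-9.8,3.9,24],-10.8,7.6],[[-9.8,4.5,27.7],-10.8,7.6],[[-9.8,4.65,28.64],-10.8,7.6],[[-9.8,4.65,28.64],-10.8,7.6],[[-9.8,4.65,28.64],-10.8,7.6]]'

```text
time: 58.13
ee_pos: [0.5287, 0.051, 0.1942]
tcp_rot: [-87.5, 89.9, -9.9]
wrist_force: [-0.4, -0.2, -1.3]
opening: 0.0761
```

```bash
python3 go.py .5285 .0507 .0735 77.5; python3 - <<'E'
from tilt import *
for k in range(2):
    p,d=bot.camera('scene');np.save('scene40.npy',d);tilt('scene','scene40.npy',(.5145,.0535))
E
```

```text
t 58.13 q [ 5.5  1.7  2.5 90.8 -0.  17.9] p [0.5287 0.051  0.1942] zang 77.58 F [-0.4 -0.2 -1.3] open 0.0761
tilt [ 1.2e-03 -2.0e-04 -1.0e+00] shift cm [12.07  0.03 -0.04] turn 0.08
scene scene40.npy 656 tilt deg e,u [2.21 0.24] z 0.0848 | back end z 0.0833 block z 117 0.1005
scene scene40.npy 654 tilt deg e,u [ 2.59 -0.05] z 0.0849 | back end z 0.0831 block z 117 0.1003
```

Request:
play_rows --rows '[[[4,0,0],0,7.6],[[8,0,0],0,7.6],[[10.5,0,0],0,7.6],[[11.6,0,0],0,7.6],[[12,0,0],0,7.6],[[12,0,0],0,7],[[12,0,0],0,6.5],[[12,0,0],0,6.0],[[11.9,0,0],0,5.7],[[11.85,0,0],0,5.5],[[11.8,0,0],0,5.5],[[11.8,0,0],0,5.5]]'

```text
time: 59.23
ee_pos: [0.5286, 0.0508, 0.0756]
tcp_rot: [-63.4, 90.0, 14.1]
wrist_force: [0.5, -0.4, 0.1]
opening: 0.0595
```

Request:
play_rows --rows '[[[-0.1,0,0],0,5.5],[[-0.1,-0.15,0],0,5.5],[[-0.1,-0.15,0],0,5.5],[[-0.03,-0.15,0],0,5.5],[[-0.03,-0.15,0],0,5.5]]'

```text
time: 59.65
ee_pos: [0.5301, 0.0504, 0.0757]
tcp_rot: [-78.7, 90.0, -1.2]
wrist_force: [-0.6, -0.7, -0.5]
opening: 0.0597
```

Request:
play_rows --rows '[[[0,0,0],0,5.95],[[0,0,0],0,6.0],[[0,0,0],0,6.05],[[0,0,0],0,6.1],[[0,0,0],0,6.2],[[0,0,0],0,6.5],[[0,0,0],0,7],[[0,0,0],0,7.6],[[-1,0,0],0,7.6],[[-4,0,0],0,7.6],[[-8,0,0],0,7.6],[[-11.7,0,0],0,7.6]]'

```text
time: 60.65
ee_pos: [0.5293, 0.0504, 0.1946]
tcp_rot: [108.3, 90.0, -174.2]
wrist_force: [0.8, 0.1, 0.9]
opening: 0.0759
```

Request:
play_rows --rows '[[[0,0.1,-4],2,0],[[0,0.3,-8],5,0],[[0,0.5,-12],8,0],[[0,0.6,-16],10.8,0],[[0,0.7,-20],10.8,0],[[0,0.8,-24],10.8,0],[[0,0.95,-28],10.8,0],[[0,0.95,-29],10.8,0],[[0,0.95,-29],10.8,0]]'

```text
time: 61.4
ee_pos: [0.457, -0.2331, 0.1932]
tcp_rot: [-127.0, 90.0, -60.6]
wrist_force: [1.0, 0.3, -0.5]
opening: 0.0003
```

```bash
python3 go.py .459 -.23 .095 66.7; python3 - <<'E'
from tilt import *
for n in('scene','top'):
    p,d=bot.camera(n);np.save(n+'41.npy',d);tilt(n,n+'41.npy',(.516,.0535) if n=='scene' else (.5145,.0505))
E
```

```text
t 61.4 q [-27.   -0.7  -0.   90.7  -0.   -3.5] p [ 0.457  -0.2331  0.1932] zang 66.47 F [ 1.   0.3 -0.5] open 0.0003
tilt [ 3.e-04 -5.e-04 -1.e+00] shift cm [ 9.82 -0.05  0.37] turn -0.23
scene scene41.npy 675 tilt deg e,u [ 0.91 -1.45] z 0.0852 | back end z 0.0847 block z 130 0.0998
top top41.npy 970 tilt deg e,u [ 0.65 -1.51] z 0.0869 | back end z 0.0864 block z 155 0.1012
```

Plate is at +0.8°, −1.5° and settling. Throwing the lever now.

Request:
play_rows --rows '[[[4,0,0],0,0],[[8,0,0],0,0],[[9.8,0,0],0,0],[[9.8,-1,0],0,0],[[9.8,-2.5,0],0,0],[[9.8,-4,0],0,0],[[9.8,-5.5,0],0,0],[[9.8,-7,0],0,0],[[9.8,-8.3,0],0,0],[[9.8,-9.2,0],0,0],[[9.8,-9.6,0],0,0],[[9.8,-9.6,0],0,0]]'

```text
time: 62.5
ee_pos: [0.5473, -0.2683, 0.0952]
tcp_rot: [-88.2, 90.0, -21.4]
wrist_force: [0.3, -0.2, -0.8]
opening: 0.0001
```

```bash
python3 go.py .55 -.27 .095 66.7; python3 - <<'E'
from tilt import *
p,d=bot.camera('scene');np.save('scene42.npy',d);tilt('scene','scene42.npy',(.516,.0535))
cv2.imwrite('pics/s42c.png',cv2.resize(p[110:260,220:400],None,fx=4,fy=4))
E
```

```text
t 62.5 q [-26.1  12.5   3.5  80.9   0.   -2.9] p [ 0.5473 -0.2683  0.0952] zang 66.76 F [ 0.3 -0.2 -0.8] open 0.0001
tilt [ 7.e-04 -3.e-04 -1.e+00] shift cm [ 0.02 -0.32 -0.05] turn 0.06
scene scene42.npy 698 tilt deg e,u [-2.29 -1.23] z 0.0857 | back end z 0.0872 block z 123 0.0981
```

View pics/s42c.png

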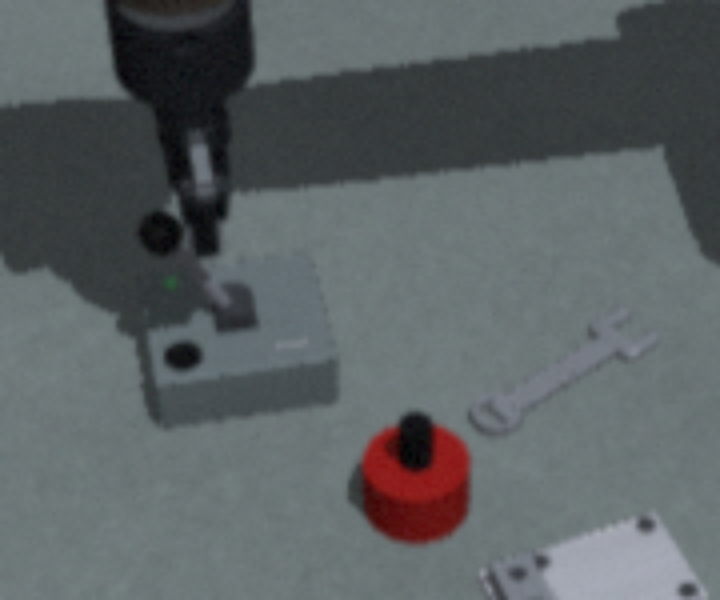

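The lever has swung past upright (ball at (160,232)) but no stop force is felt yet. I'll push on in small steps.

Request:
play_rows --rows '[[[0,-0.2,0],0,0],[[0,-0.3,0],0,0]]'

```text
time: 62.72
ee_pos: [0.5486, -0.2696, 0.095]
tcp_rot: [-67.1, 90.0, -0.4]
wrist_force: [-1.2, -0.0, 0.1]
opening: -0.0
```

Request:
play_rows --rows '[[[0,-0.15,0],0,0],[[0,-0.15,0],0,0]]'

```text
time: 62.88
ee_pos: [0.5491, -0.2698, 0.0947]
tcp_rot: [83.0, 89.9, 149.7]
wrist_force: [-5.4, 4.2, 3.0]
opening: -0.0001
```

Request:
play_rows --rows '[[[0,-0.15,0],0,0],[[0,-0.15,0],0,0]]'

```text
time: 63.05
ee_pos: [0.5493, -0.2699, 0.0946]
tcp_rot: [85.9, 89.7, 152.6]
wrist_force: [-11.3, 6.8, 5.5]
opening: 0.0
```

The stop is reached: 13 N and the tip has stalled. I'll back off and rise.

Request:
play_rows --rows '[[[0,1,0],0,0],[[0,3,0],0,0],[[-3,4,0],0,0],[[-7,5,0],0,0],[[-10,6,0],0,0],[[-10,6,0],0,0]]'

```text
time: 63.55
ee_pos: [0.4969, -0.2477, 0.2022]
tcp_rot: [-93.5, 89.5, -26.8]
wrist_force: [0.3, -0.9, 1.1]
opening: 0.0
```

```bash
python3 - <<'E'
from tilt import *
for k in range(2):
  for n in('scene','top'):
    p,d=bot.camera(n);cv2.imwrite(f'pics/{n}43{k}.png',p);np.save(n+'43.npy',d);tilt(n,n+'43.npy',(.516,.0535) if n=='scene' else (.5145,.0505))
    C=cloud(n,d);m=(C[...,2]>.1)&(C[...,2]<.128)&(abs(C[...,0]-.57)<.05)&(abs(C[...,1]+.275)<.05)
    if m.sum(): print('ball',m.sum(),C[m].mean(0).round(4))
print(bot.get_obs()['time'],bot.get_obs()['ee_pos'])
cv2.imwrite('pics/s43c.png',cv2.resize(cv2.imread('pics/scene431.png')[110:340,200:480],(800,600)))
cv2.imwrite('pics/t43.png',cv2.imread('pics/top431.png'))
E
```

```text
scene scene43.npy 693 tilt deg e,u [-1.68 -1.29] z 0.0858 | back end z 0.0869 block z 118 0.0985
ball 97 [ 0.5735 -0.2729  0.1127]
top top43.npy 976 tilt deg e,u [-1.6  -1.17] z 0.0873 | back end z 0.0883 block z 157 0.1001
ball 150 [ 0.5679 -0.2795  0.1174]
scene scene43.npy 686 tilt deg e,u [-1.   -1.35] z 0.0856 | back end z 0.0863 block z 118 0.0989
ball 95 [ 0.5735 -0.273   0.1129]
top top43.npy 977 tilt deg e,u [-0.71 -1.63] z 0.0871 | back end z 0.0874 block z 156 0.1006
ball 151 [ 0.568  -0.2795  0.1174]
63.75 [ 0.49629893 -0.24724729  0.19369846]
```

View pics/s43c.png

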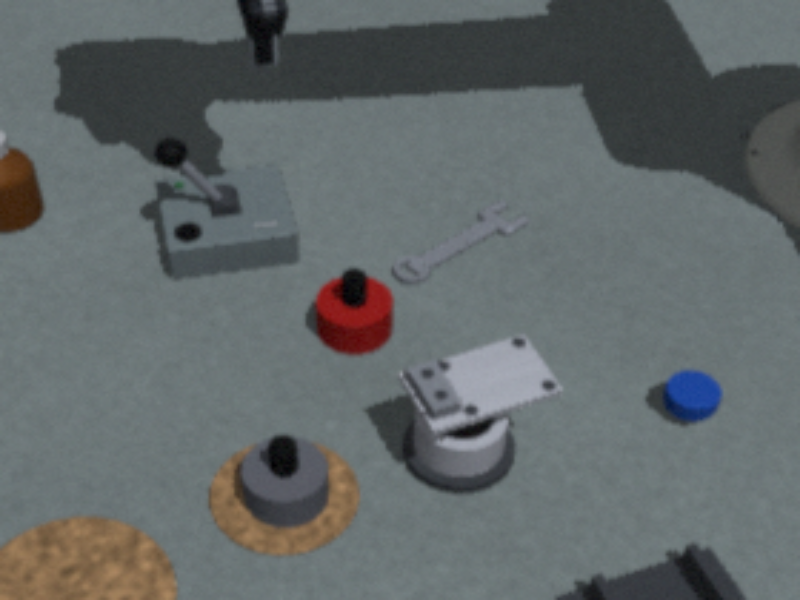

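View pics/t43.png

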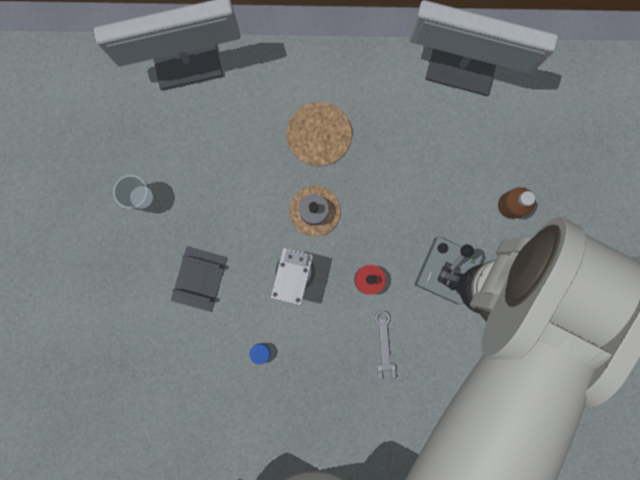

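The lever rests against its far stop: its ball moved 70 mm to the far side and sits slightly lower than at the start. The cap is on the mat and the plate is balanced. I'll hold still about 2.5 s so the rocking dies, then check.

Request:
play_rows --rows '[[[0,0,0],0,0],[[0,0,0],0,0],[[0,0,0],0,0],[[0,0,0],0,0],[[0,0,0],0,0],[[0,0,0],0,0],[[0,0,0],0,0],[[0,0,0],0,0],[[0,0,0],0,0],[[0,0,0],0,0],[[0,0,0],0,0],[[0,0,0],0,0]]'

```text
time: 64.75
ee_pos: [0.4965, -0.2472, 0.1946]
tcp_rot: [48.0, 90.0, 114.7]
wrist_force: [0.3, 0.3, -1.4]
opening: -0.0
```

Request:
play_rows --rows '[[[0,0,0],0,0],[[0,0,0],0,0],[[0,0,0],0,0],[[0,0,0],0,0],[[0,0,0],0,0],[[0,0,0],0,0],[[0,0,0],0,0],[[0,0,0],0,0],[[0,0,0],0,0],[[0,0,0],0,0],[[0,0,0],0,0],[[0,0,0],0,0]]'

```text
time: 65.75
ee_pos: [0.4965, -0.2473, 0.1946]
tcp_rot: [-82.6, 90.0, -15.9]
wrist_force: [-0.8, 0.1, 0.1]
opening: -0.0
```

```bash
python3 - <<'E'
from tilt import *
for k in range(6):
    p,d=bot.camera('top');np.save('top44.npy',d);tilt('top','top44.npy',(.5145,.0505))
print(bot.get_obs()['time'])
E
```

```text
top top44.npy 976 tilt deg e,u [-1.   -1.56] z 0.0874 | back end z 0.0881 block z 155 0.1002
top top44.npy 974 tilt deg e,u [-1.62 -1.37] z 0.0872 | back end z 0.0883 block z 158 0.1004
top top44.npy 982 tilt deg e,u [-2.03 -1.35] z 0.0872 | back end z 0.0887 block z 159 0.1003
top top44.npy 975 tilt deg e,u [-1.67 -1.41] z 0.0873 | back end z 0.0886 block z 156 0.1
top top44.npy 980 tilt deg e,u [-1.58 -1.32] z 0.0874 | back end z 0.0886 block z 157 0.1002
top top44.npy 979 tilt deg e,u [-1.58 -1.29] z 0.0874 | back end z 0.0887 block z 155 0.1
66.05
```

The plate sits about 2° off level and is nearly still. One more second, then I'll hand in.

Request:
play_rows --rows '[[[0,0,0],0,0],[[0,0,0],0,0],[[0,0,0],0,0],[[0,0,0],0,0],[[0,0,0],0,0],[[0,0,0],0,0],[[0,0,0],0,0],[[0,0,0],0,0],[[0,0,0],0,0],[[0,0,0],0,0],[[0,0,0],0,0],[[0,0,0],0,0]]'

```text
time: 67.05
ee_pos: [0.4965, -0.2473, 0.1946]
tcp_rot: [-98.3, 90.0, -31.6]
wrist_force: [1.0, -0.1, -0.2]
opening: 0.0001
```

```bash
python3 - <<'E'
from tilt import *
for k in range(3):
    p,d=bot.camera('top');np.save('top45.npy',d);tilt('top','top45.npy',(.5145,.0505))
print(bot.get_obs()['time'],bot.job_done())
E
```

```text
top top45.npy 980 tilt deg e,u [-1.35 -1.61] z 0.0872 | back end z 0.0883 block z 159 0.1004
top top45.npy 974 tilt deg e,u [-0.8  -1.38] z 0.0874 | back end z 0.0878 block z 153 0.1009
top top45.npy 969 tilt deg e,u [-1.09 -1.82] z 0.0872 | back end z 0.088 block z 155 0.1005
the job is handed in; nothing more can be done
67.2 None
```

I handed the job in at 67.2 s, with the cap on the mat, the plate balanced on the dome, and the lever thrown. The plate is not perfectly level: it rests about 2° off.

- **Cap:** it stands upright on the 110 mm cork mat, and the last pictures confirm this.
- **Plate:** it rests block side up on the dome alone. It took several regrips to trim. Right after the first placing it was about 3.5° off level, and later placings read up to about 6.5°. The last depth checks before hand-in read −0.8 to −1.4° along its length and −1.4 to −1.8° across. A slight slow rocking of a few tenths of a degree, close to the measurement noise, may remain.
- **Lever:** I pushed it until it stopped firmly at 13 N. The pictures show the ball on the far side. It moved 70 mm by camera against 77 mm expected. I put that difference down to the camera seeing only part of the ball, because the ball also ended slightly lower than it started.
- **Bystanders:** the bottle, beaker, spanner, hand wheel and red cap look unmoved in the last pictures.

**Checks that disagreed:** the two cameras differed by 2–5 mm. The plate's tilt also seemed to change faster per millimetre than the text says. Part of that was rocking in readings I took too soon after release.

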